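# Weight check of a casting on a beam comparator

### The job

Weigh the square cup-shaped aluminium casting, which stands mouth-down on the bench: turn it over and stand it mouth-up inside the rim of the comparator's pan while the beam is still arrested, set it down gently and let go of it. Then throw the arrest lever fully over to free the beam, let the pan sink and come to rest for at least a second, and bring the lever fully back so that the beam is arrested level again with the casting still in the pan. Do not free the beam before the casting stands in the pan, and leave the battery pack, the round tin and the driver where they are.

Things in the scene. Friction and masses are not known exactly. Their poses are not given: they have to be found in the camera images.
- housing: Loose plain aluminium casting, a square open cup: 52 x 52 mm outside, 68 mm high, walls and bottom 4 mm, about 200 to 320 g. Origin: centre of its mouth (rim plane); z points from the mouth to the closed end, so z is up while it stands mouth-down (as at the start, mouth on the bench) and down when it is mouth-up; x and y are square to its flat sides. Dark hole marks on the closed end.
- housing_base (a point): Centre of the outer face of the casting's closed end (68 mm along body z from the mouth); it is the underside when mouth-up.
- balance: Fixed comparator, a two-armed beam scale. Grey base plate 130 (x) x 300 (y) mm, 20 mm high; origin on the bench under its centre. Beam along its y, 100 mm up, 24 mm wide, spanning y -160 to +178 mm, in a central fork (44 x 44 mm, top at 120 mm); square pan at y = +130 mm, fixed round counterweight (46 mm, top at 123 mm) at y = -130 mm; arrest lever in front at x = -98 mm.
- pan (a point): Centre of the pan's floor, 120 mm above the bench when the beam is arrested. The pan is a square plate 96 x 96 mm, sides parallel to the balance's x and y, with a 5 mm high rim 3 mm thick (90 mm between the rims).
- beam (a joint): Tilt of the beam, rad: 0 level, positive when the pan sinks, -0.1 to 0.1. The casting outweighs the counterweight; the empty pan is lighter. Held level while arrested.
- arrest_lever (a joint): Arrest lever, rad: 0 beam arrested (lever leans 0.6 rad towards the counterweight, balance -y), 1.2 beam fully free (leans 0.6 rad towards the pan, +y). It swings in a plane parallel to the balance's y-z plane and stays where it is left; about 3 to 4 N at the knob.
- lever_knob (a point): Centre of the black ball knob, 26 mm diameter, on the end of the lever (10 mm diameter rod), 85 mm from the pivot; 102 mm above the bench at either end of its swing, 117 mm when upright.
- lever_pivot (a point): Point on the lever's hinge axis (which runs along the balance's x) in the plane of the rod, 32 mm above the bench. The lever's bearing block behind it is 40 mm wide and 48 mm high.
- battery_pack: Bystander: loose blue two-cell battery pack, 78 (x) x 72 (y) mm, 37 mm high, yellow plug on its +x end reaching 52 mm from the origin; origin at the centre of its underside.
- tin: Bystander: loose yellow round tin, 80 mm diameter, 44 mm high; origin at the centre of its underside.
- hex_driver: Bystander: loose blue-handled hex driver lying along its x, from -86 mm (handle end) to +75 mm (tip), 29 mm high; origin on the bench under the front of the handle.
Not all that is in view belongs to the job. Several things look just like the housing: the one meant starts farthest from the robot's base.

How it is judged:
By the outcome, as a careful person would: the job done as asked, in the order asked, and still so for the second after the job is handed in, with the robot touching nothing.
It also fails if it takes over 72 s, if anything falls off the work surface, if the arm or the gripper's body presses on something with over 40 N, if the wrist force passes 120 N, or if a joint passes its speed limit or range.

### The arm

A 6-joint arm with a two-finger parallel gripper is mounted at the origin on the work surface. World frame = base frame: x ahead of the robot, y to its left, z up, the work surface at z = 0. Lengths are in mm, angles in rad, forces in N, time in s.
With the tool pointing down it reaches from about 275 to 750 mm from the base axis. Payload 10.2 kg.
Tool frame: the origin (TCP) lies between the finger pads; the fingertips stand 25 mm ahead of it and the grasp point (between the pads) lies 6 mm ahead of it; z points along the fingers, y is the line along which they close (so a half turn about z gives the same grasp; the last joint's range is limited). The gripper opens to 85 mm and grips with 20 to 120 N. Pads are 22 mm wide; open, the fingers measure 114 mm over their backs; the gripper's body (76 mm by 85 mm) begins 54 mm behind the grasp point. The pads swing forward as they close: fully open they stand 13 mm farther back than shut.
Start: joints at [-1.407, 0.313, 1.498, -0, 1.331, -0.223], TCP at [198.032, -486.225, 256.294] pointing down, gripper open.
Joint ranges: [-2.94, 2.94], [-0.97, 2.17], [0.19, 2.56], [-1.23, 4.37], [0.02, 3.11], [-2.88, 2.88]. Speed limits (rad/s): [2.39, 2.39, 3.01, 3.14, 3.14, 3.14].

### API

Orientations are given as a unit quaternion [w, x, y, z].
In Python, from rig import ctrl, eyes, finish_job gives the robot as it stands.
- The arm moves only by the tool step_arm, never from a script. Its argument "increments" is a list of rows, each an object of numbers: "dx", "dy", "dz": the shift along the tool's x, y, z in units of 25 mm (1.0 is 25 mm); "wx", "wy", "wz": the turn, a rotation vector about the tool's x, y, z in units of 6 degrees (1.0 is 6 degrees). A call has 1 to 5 rows; each row shifts and turns the commanded pose from where the row before left it, along the tool's axes as they then stand; what a row does not reach is not made up. A row lasts 1/10 s, in which the tool goes at most 50 mm and 8.59 degrees, less where a joint would pass 70% of its speed; a pose out of reach is approached as far as the arm can. A call is refused whole if a number of a shift passes 1 or a number of a turn 1, either way. A call with a gripper value outside its range is refused whole. "fingers" is the finger opening in mm, from 0 to 85.4, set as the call begins (left out, the last holds). The fingers move at their own pace and stop on an object; "squeeze" is the grip in N (left out, the last holds). Time passes only in rows, so rows that do not move let the fingers close. It gives the time, the measured TCP pose, the force, the opening and the grip force at its end, in the units of the state.
- ctrl.sense(): the state, without advancing time (a new reading comes with each control period).
- eyes.capture(name): name is "side" or "top" or "wrist"; returns a dict with "frame" (384x512x3 uint8, blue, green, red), "fx", "fy", "cx", "cy" (pixels), "k1" (the pictures are not rectified: a ray, as slopes to the right and down, at radius r is drawn at 1 + k1 r^2 times it, then the intrinsics apply), "R" (3x3) and "t" (3): a world point X has camera coordinates R X + t; the wrist camera has in their place "tool_from_camera" (4x4, takes a point from camera to tool coordinates, whose origin is the TCP and whose axes are the flange's). Camera axes: x right, y down, z forward; pixel columns grow to the right and rows downward; lengths in mm; the calibration is good to about 2 mm. A picture is of the moment at which its call begins: read the wrist's pose just before it. There is no depth.
- finish_job(): hands the job in; it is judged then, once.
Trained networks look in the newest picture that a camera, given by its name, has taken for a name from the list of things; names that differ only in an ending like _2 or _b are one class to them, and where a whole thing is asked for, a point or a joint stands for the part that bears it (a point fixed in the world has none). Each returns a list of dicts, best first, with "p" (0 to 1); they miss things now and then, are a little off and sometimes report something else, mostly with a low value. They report only what shows in the picture. A call takes as long as a camera call. They do not tell look-alikes from the thing itself.
- eyes.cut_out(camera, label): "mask" (384x512 bool, what is visible of it).
- eyes.landmark_of(camera, label): "point" ([x, y, z] in mm, in the coordinates of the camera as it stood for that picture, good to about 4 mm: a listed point, or the origin of a listed thing).
The state is a dict: "time_s": time; "joints": joint angles; "dq": joint speeds; "tau": joint torques, N m; "eef_pos": TCP position; "ee_rot": TCP orientation; "force": force on the tool from outside, world axes, zero at the start; "wrist_torque": the same for the moment, N m; "grip_width": opening from 0.0 (shut) to 1.0 (fully open); "grip_force": force on a finger pad.
Only numpy, scipy, OpenCV 4.12 (cv2) and the standard library are available. Lean on these libraries where they do the work, as an engineer would, in place of code of your own. Each camera call takes 0.05 s, during which the arm holds its last target. There are 200 camera calls.

## Working session

There is one attempt and no reset: what is moved stays moved. The work goes in short steps, Python scripts to look and compute and a tool call to move; the robot and the scene stay as the last step left them, time stands still between calls to the robot, and variables do not carry over. Pictures are saved under pics/ and viewed, at most 10 in all, crops included, and the job is handed in when it is done.

Besides the shell and the picture viewer there is one more tool, called after "Emit:" as name(argument=value, ...) on one line, values as JSON. step_arm: Moves the arm, as the interface text tells. Its arguments: {"type":"object","properties":{"increments":{"type":"array"},"fingers":{"type":"number"},"squeeze":{"type":"number"}},"required":["increments"]}

```bash
mkdir -p pics; cat > h.py <<'E'
import numpy as np, cv2
from rig import ctrl, eyes, finish_job
def toworld(c,p):
    return np.array(c["R"]).T@(np.array(p)-np.array(c["t"]))
E
python3 - <<'E'
from h import *
s=ctrl.sense();print(s)
ims=[]
for cam in("side","top"):
    c=eyes.capture(cam);cv2.imwrite(f"pics/{cam}0.png",c["frame"])
    print(cam,np.round(-np.array(c["R"]).T@np.array(c["t"])),c["fx"],c["k1"])
    for l in("housing","balance","pan","lever_knob","lever_pivot","battery_pack","tin","hex_driver"):
        for d in eyes.landmark_of(cam,l):
            if d["p"]>.2: print(l,round(d["p"],2),np.round(toworld(c,d["point"])))
E
```

```text
{'time_s': 0.0, 'joints': array([-1.40740111e+00,  3.13442623e-01,  1.49844219e+00, -3.89688857e-05,
        1.33097625e+00, -2.23378849e-01]), 'dq': array([-0.00052038,  0.00089143, -0.00058759,  0.00016643, -0.00025416,
       -0.00060057]), 'tau': array([ 1.90967978e-03, -4.12267542e+01, -2.59739882e+01, -1.36615363e-04,
        4.17697869e-03, -1.44598300e-05]), 'eef_pos': array([ 197.98477474, -485.99552885,  255.73690313]), 'ee_rot': array([-6.34487123e-04,  9.81357843e-01,  1.92188399e-01,  1.02742759e-07]), 'force': array([-0.868203  , -0.01136521, -0.71525801]), 'wrist_torque': array([0.02927509, 0.04982528, 0.0309185 ]), 'grip_force': 0.0, 'grip_width': 1.000266348405916}
side [212. 681. 921.] 400.72443068776806 -0.12107153395319058
housing 0.91 [362.  -8.  -4.]
housing 0.87 [613. 222.   1.]
housing 0.65 [332. 293.  -0.]
balance 0.75 [ 593. -122.   -3.]
pan 0.71 [623.   2. 116.]
lever_knob 0.56 [ 475. -201.  108.]
lever_pivot 0.97 [ 482. -160.   25.]
battery_pack 0.98 [444. 121.  -4.]
tin 0.78 [481. 342.  -1.]
tin 0.23 [ 424. -342.    1.]
hex_driver 0.59 [ 422. -341.   -0.]
top [ 369.    0. 1179.] 498.36455251740097 0.026838604241299278
housing 0.72 [614. 223.  -0.]
balance 0.64 [ 597. -122.   -0.]
pan 0.92 [625.   5. 123.]
lever_knob 0.56 [ 469. -203.  104.]
lever_knob 0.52 [623.   8. 123.]
lever_pivot 0.56 [ 483. -153.   31.]
battery_pack 0.78 [446. 123.   1.]
tin 0.96 [481. 343.   7.]
tin 0.42 [ 472. -203.  100.]
hex_driver 0.95 [ 417. -345.    2.]
```

View pics/top0.png

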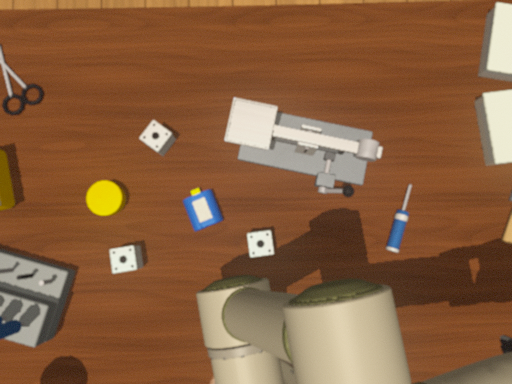

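View pics/side0.png

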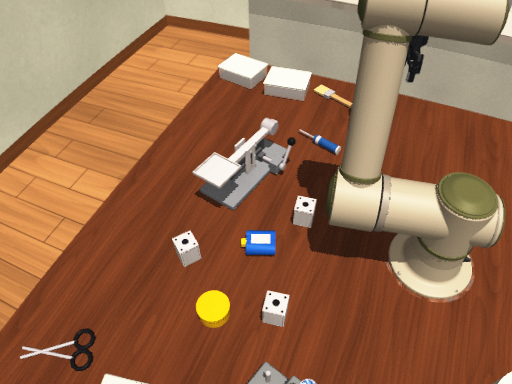

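The top view shows three look-alike castings at px (157,137), (125,259) and (261,243). The one at (157,137), world about (613,222), is farthest from the base. The pan is at (251,123), the knob at (347,190), and the lever leans towards the counterweight.

```bash
cat >> h.py <<'E'
def px2plane(c,uv,z):
    uv=np.array(uv,float).reshape(-1,2)
    d=(uv-[c["cx"],c["cy"]])/[c["fx"],c["fy"]]
    s=d.copy()
    for _ in range(20): s=d/(1+c["k1"]*(s**2).sum(1,keepdims=True))
    R=np.array(c["R"]);o=-R.T@np.array(c["t"])
    r=np.c_[s,np.ones(len(s))]@R
    return o+r*((z-o[2])/r[:,2])[:,None]
def wcam(c,st):
    from scipy.spatial.transform import Rotation as Ro
    q=st["ee_rot"];T=np.eye(4);T[:3,:3]=Ro.from_quat([q[1],q[2],q[3],q[0]]).as_matrix();T[:3,3]=st["eef_pos"]
    W=np.linalg.inv(T@np.array(c["tool_from_camera"]));c["R"]=W[:3,:3];c["t"]=W[:3,3];return c
E
python3 - <<'E'
from h import *
c=eyes.capture("top")
for l in("housing","pan","balance"):
  for d in eyes.cut_out("top",l):
    m=d["mask"].astype(np.uint8); cn=max(cv2.findContours(m,0,2)[0],key=cv2.contourArea)
    b=cv2.boxPoints(cv2.minAreaRect(cn)); print(l,round(d["p"],2),m.sum(),np.round(b.tolist()).tolist())
    if l!="balance": 
        w=px2plane(c,b,125 if l=="pan" else 68)[:,:2]; print(np.round(w).tolist(),np.round(w.mean(0)))
im=cv2.resize(c["frame"][80:210,130:400],None,fx=2.9,fy=2.9,interpolation=cv2.INTER_CUBIC);cv2.imwrite("pics/c1.png",im)
w=eyes.capture("wrist");print(np.round(w["tool_from_camera"],3),w["fx"])
E
```

```text
housing 0.9 716 [[109.0, 249.0], [140.0, 244.0], [144.0, 268.0], [113.0, 273.0]]
[[358.0, 323.0], [368.0, 255.0], [317.0, 247.0], [307.0, 314.0]] [338. 285.]
housing 0.75 696 [[138.0, 139.0], [153.0, 119.0], [177.0, 137.0], [162.0, 157.0]]
[[604.0, 260.0], [649.0, 226.0], [607.0, 172.0], [562.0, 206.0]] [605. 216.]
housing 0.61 504 [[247.0, 233.0], [270.0, 231.0], [273.0, 253.0], [250.0, 256.0]]
[[386.0, 18.0], [391.0, -33.0], [341.0, -37.0], [337.0, 14.0]] [364. -10.]
pan 0.88 3448 [[224.0, 141.0], [233.0, 97.0], [385.0, 129.0], [376.0, 172.0]]
[[584.0, 63.0], [680.0, 42.0], [603.0, -284.0], [509.0, -260.0]] [ 594. -110.]
balance 0.7 8533 [[216.0, 165.0], [234.0, 95.0], [385.0, 135.0], [367.0, 205.0]]
[[   0.      -0.951   -0.308   78.81 ]
 [   1.       0.      -0.      -0.581]
 [   0.      -0.308    0.951 -116.291]
 [   0.       0.       0.       1.   ]] 343.77883632553284
```

View pics/c1.png

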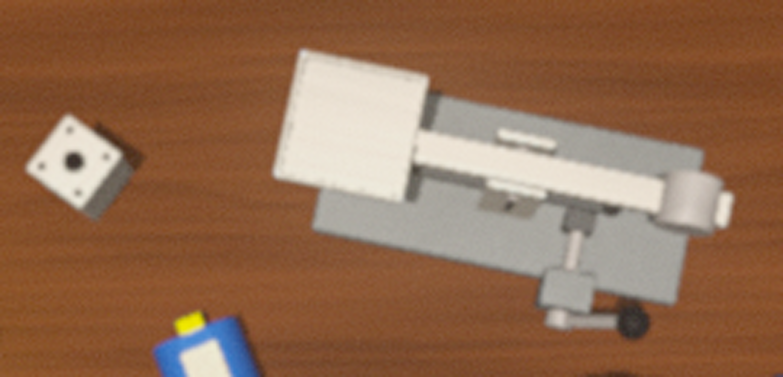

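Emit:
step_arm(increments=[{"dx":1,"dy":-0.7,"dz":-1},{"dx":1,"dy":-0.7,"dz":-1},{"dx":1,"dy":-0.7},{"dx":1,"dy":-0.7},{"dx":1,"dy":-0.7}], fingers=85, squeeze=60)

```text
invalid input at $.increments[0]: expected keys dx, dy, dz, wx, wy, wz
```

Emit:
step_arm(increments=[{"dx":1,"dy":-0.7},{"dx":1,"dy":-0.7},{"dx":1,"dy":-0.7},{"dx":1,"dy":-0.7},{"dx":1,"dy":-0.7}])

```text
invalid input at $.increments[0]: expected keys dx, dy, dz, wx, wy, wz
```

```bash
cat >> h.py <<'E'
import json
def log():
    s=ctrl.sense();open("log.txt","a").write(json.dumps([list(map(float,s[k])) for k in("joints","eef_pos","ee_rot")])+"\n")
    print(round(s["time_s"],2),np.round(s["joints"],3),np.round(s["eef_pos"],1),np.round(s["ee_rot"],3),np.round(s["force"],1),round(s["grip_width"]*85.4,1),round(s["grip_force"],1));return s
E
cat > log.txt <<'E'
[[-1.40740111e+00,3.13442623e-01,1.49844219e+00,-3.89688857e-05,1.33097625e+00,-2.23378849e-01],[197.98477474,-485.99552885,255.73690313],[-6.34487123e-04,9.81357843e-01,1.92188399e-01,1.02742759e-07]]
E
python3 -c "
from h import *
log()
c=eyes.capture('top')
f=lambda a:np.array(a)/2.9+[130,80]-.3
w=px2plane(c,f([(68,114),(122,156),(83,205),(27,168),(73,161)]),68);print(np.round(w[:,:2]))
w=px2plane(c,f([(302,49),(429,75),(405,202),(273,178)]),125);print(np.round(w[:,:2]),w.mean(0))
print(px2plane(c,f([(632,322)]),102),px2plane(c,f([(557,320)]),32))
print(np.linalg.inv(np.eye(3)).shape)
"
```

```text
1.15 [-1.407  0.313  1.498 -0.     1.331 -0.223] [ 198.  -486.2  256.3] [ 0.     0.981  0.192 -0.   ] [-0.6 -1.3 -0.7] 85.5 0.0
[[650. 226.]
 [615. 184.]
 [577. 215.]
 [608. 258.]
 [612. 223.]]
[[681.  40.]
 [659. -54.]
 [564. -34.]
 [584.  63.]] [622.10266811   3.82330589 125.        ]
[[ 473.12450889 -202.2062626   102.        ]] [[ 482.82478196 -155.72516911   32.        ]]
(3, 3)
```

Emit:
step_arm(increments=[{"dx":1,"dy":-0.7,"dz":-1,"wx":0,"wy":0,"wz":0},{"dx":1,"dy":-0.7,"dz":-1,"wx":0,"wy":0,"wz":0},{"dx":1,"dy":-0.7,"dz":0,"wx":0,"wy":0,"wz":0},{"dx":1,"dy":-0.7,"dz":0,"wx":0,"wy":0,"wz":0},{"dx":1,"dy":-0.7,"dz":0,"wx":0,"wy":0,"wz":0}], fingers=85, squeeze=60)

```text
time_s: 1.7
eef_pos: [281.3, -356.9, 306.5]
ee_rot: [0.0, 0.981, 0.192, 0.0]
force: [1.0, -0.8, 0.1]
grip_width: 0.993
grip_force: 0.0
```

Emit:
step_arm(increments=[{"dx":1,"dy":-0.7,"dz":0,"wx":0,"wy":0,"wz":0},{"dx":1,"dy":-0.7,"dz":0,"wx":0,"wy":0,"wz":0},{"dx":1,"dy":-0.7,"dz":0,"wx":0,"wy":0,"wz":0},{"dx":1,"dy":-0.7,"dz":0,"wx":0,"wy":0,"wz":0},{"dx":1,"dy":-0.7,"dz":0,"wx":0,"wy":0,"wz":0}])

```text
time_s: 2.2
eef_pos: [364.1, -228.7, 306.4]
ee_rot: [0.0, 0.981, 0.192, 0.0]
force: [-0.6, -0.5, -0.3]
grip_width: 0.993
grip_force: 0.0
```

```bash
python3 -c "
from h import *
log()"
```

```text
2.2 [-0.835  0.063  1.669  0.     1.408  0.349] [ 364.1 -228.7  306.4] [0.    0.981 0.192 0.   ] [-0.6 -0.5 -0.3] 84.8 0.0
```

Emit:
step_arm(increments=[{"dx":1,"dy":-0.7,"dz":0,"wx":0,"wy":0,"wz":-1},{"dx":1,"dy":-0.7,"dz":0,"wx":0,"wy":0,"wz":0},{"dx":1,"dy":-0.7,"dz":0,"wx":0,"wy":0,"wz":0},{"dx":1,"dy":-0.7,"dz":0,"wx":0,"wy":0,"wz":0},{"dx":1,"dy":-0.7,"dz":0,"wx":0,"wy":0,"wz":0}])

```text
time_s: 2.7
eef_pos: [435.6, -94.1, 306.4]
ee_rot: [0.0, 0.97, 0.243, 0.0]
force: [-0.1, -0.3, -0.1]
grip_width: 0.994
grip_force: 0.0
```

```bash
python3 -c "
from h import *
log()"
```

```text
2.7 [-0.477  0.1    1.629  0.     1.412  0.603] [435.6 -94.1 306.4] [0.    0.97  0.243 0.   ] [-0.1 -0.3 -0.1] 84.9 0.0
```

Emit:
step_arm(increments=[{"dx":0.94,"dy":-0.6,"dz":0,"wx":0,"wy":0,"wz":0},{"dx":0.94,"dy":-0.6,"dz":0,"wx":0,"wy":0,"wz":0},{"dx":0.94,"dy":-0.6,"dz":0,"wx":0,"wy":0,"wz":0},{"dx":0.94,"dy":-0.6,"dz":0,"wx":0,"wy":0,"wz":0},{"dx":0.94,"dy":-0.6,"dz":0,"wx":0,"wy":0,"wz":0}])

```text
time_s: 3.2
eef_pos: [503.9, 27.4, 306.3]
ee_rot: [0.0, 0.97, 0.243, 0.0]
force: [0.6, -0.1, 0.3]
grip_width: 0.994
grip_force: 0.0
```

Emit:
step_arm(increments=[{"dx":0.94,"dy":-0.6,"dz":0.5,"wx":0,"wy":0,"wz":0},{"dx":0.94,"dy":-0.6,"dz":0.5,"wx":0,"wy":0,"wz":0},{"dx":0.94,"dy":-0.6,"dz":0.5,"wx":0,"wy":0,"wz":0},{"dx":0.94,"dy":-0.6,"dz":0.5,"wx":0,"wy":0,"wz":0},{"dx":0.94,"dy":-0.6,"dz":0.5,"wx":0,"wy":0,"wz":0}])

```text
time_s: 3.7
eef_pos: [572.1, 149.0, 243.2]
ee_rot: [-0.0, 0.97, 0.243, -0.0]
force: [-0.5, -0.3, -0.6]
grip_width: 0.999
grip_force: 0.0
```

Emit:
step_arm(increments=[{"dx":0.94,"dy":-0.6,"dz":0.5,"wx":0,"wy":0,"wz":0},{"dx":0.94,"dy":-0.6,"dz":0.5,"wx":0,"wy":0,"wz":0},{"dx":0.94,"dy":-0.6,"dz":0.5,"wx":0,"wy":0,"wz":0},{"dx":0,"dy":0,"dz":0,"wx":0,"wy":0,"wz":-1},{"dx":0,"dy":0,"dz":0,"wx":0,"wy":0,"wz":-1}])

```text
time_s: 4.2
eef_pos: [612.5, 221.5, 205.3]
ee_rot: [-0.0, 0.938, 0.346, -0.001]
force: [-0.5, 0.9, 0.3]
grip_width: 0.993
grip_force: 0.0
```

Emit:
step_arm(increments=[{"dx":0,"dy":0,"dz":0,"wx":0,"wy":0,"wz":-1},{"dx":0,"dy":0,"dz":0,"wx":0,"wy":0,"wz":-1},{"dx":0,"dy":0,"dz":0,"wx":0,"wy":0,"wz":0}])

```text
time_s: 4.5
eef_pos: [612.5, 220.8, 206.2]
ee_rot: [-0.0, 0.898, 0.44, -0.0]
force: [-0.1, 0.9, 0.0]
grip_width: 0.993
grip_force: 0.0
```

```bash
python3 -c "
from h import *
s=log()
c=wcam(eyes.capture('wrist'),s);cv2.imwrite('pics/w1.png',c['frame'])
for d in eyes.landmark_of('wrist','housing'): print(round(d['p'],2),np.round(toworld(c,d['point'])))
for d in eyes.cut_out('wrist','housing'): 
  cn=max(cv2.findContours(d['mask'].astype(np.uint8),0,2)[0],key=cv2.contourArea);print(round(d['p'],2),cv2.boundingRect(cn),cv2.minAreaRect(cn))
"
```

```text
4.5 [ 0.166  0.632  1.143 -0.     1.367  0.826] [612.5 220.8 206.2] [-0.     0.898  0.44  -0.   ] [-0.1  0.9  0. ] 84.8 0.0
0.6 [338. 293.  -1.]
0.56 [612. 223.  -1.]
0.94 (0, 240, 45, 77) ((22.0, 278.0), (76.0, 44.0), 90.0)
0.9 (224, 139, 69, 80) ((258.0, 178.5), (79.0, 68.0), 90.0)
```

View pics/w1.png

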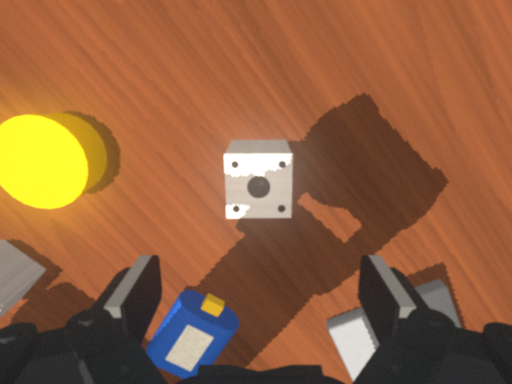

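The casting sits centred and square in the wrist view, its hole at (259,187), so the yaw is right. Next I fit the kinematics to plan the side grasp.

```bash
cat > kin.py <<'E'
import numpy as np, json
from scipy.spatial.transform import Rotation as Ro
from scipy.optimize import least_squares
def ry(a):return Ro.from_euler('y',a).as_matrix()
def rz(a):return Ro.from_euler('z',a).as_matrix()
def chain(q,p):
    # p: a1,d1,lat,L2,a3,d4,d6
    a1,d1,lat,L2,a3,d4,d6=p
    R1=rz(q[0]);R2=R1@ry(q[1]);R3=R1@ry(q[1]+q[2]);R4=R3@rz(q[3]);R5=R4@ry(q[4]);R6=R5@rz(q[5])
    sh=R1@[a1,lat,d1];el=sh+R2@[0,0,L2];wr=el+R3@[a3,0,d4];t=wr+R5@[0,0,d6]
    return sh,el,wr,t,R6
E
python3 - <<'E'
from kin import *
D=[json.loads(l) for l in open("log.txt")]
for q,p,o in D:
    R=chain(q,np.zeros(7))[4];M=Ro.from_quat([o[1],o[2],o[3],o[0]]).as_matrix()
    print(np.round((R.T@M),2).tolist())
    c,s=np.cos(q[0]),np.sin(q[0]);print("plane r,lat,z",c*p[0]+s*p[1],-s*p[0]+c*p[1],p[2])
E
```

```text
[[-0.0, -1.0, 0.0], [1.0, -0.0, 0.0], [-0.0, 0.0, 1.0]]
plane r,lat,z 511.72840774707936 116.29127996405693 255.73690313
[[0.0, -1.0, -0.0], [1.0, 0.0, 0.0], [-0.0, -0.0, 1.0]]
plane r,lat,z 511.95899481316724 116.29755317963875 256.30974783034367
[[0.0, -1.0, -0.0], [1.0, 0.0, 0.0], [-0.0, -0.0, 1.0]]
plane r,lat,z 413.89962745135153 116.30850756358248 306.41192778593194
[[0.0, -1.0, -0.0], [1.0, 0.0, 0.0], [-0.0, -0.0, 1.0]]
plane r,lat,z 430.2345217353587 116.30133597247206 306.42290073607563
[[0.0, -1.0, 0.0], [1.0, 0.0, 0.0], [-0.0, 0.0, 1.0]]
plane r,lat,z 640.636922447603 116.29801759171966 206.17782025063548
```

Emit:
step_arm(increments=[{"dx":0,"dy":0,"dz":1,"wx":0,"wy":0,"wz":0},{"dx":0,"dy":0,"dz":1,"wx":0,"wy":0,"wz":0},{"dx":0,"dy":0,"dz":1,"wx":0,"wy":0,"wz":0},{"dx":0,"dy":0,"dz":1,"wx":0,"wy":0,"wz":0},{"dx":0,"dy":0,"dz":1,"wx":0,"wy":0,"wz":0}])

```text
time_s: 5.15
eef_pos: [612.5, 220.8, 80.4]
ee_rot: [0.0, 0.899, 0.439, 0.0]
force: [0.1, 0.7, 0.2]
grip_width: 0.997
grip_force: 0.0
```

Emit:
step_arm(increments=[{"dx":0,"dy":0,"dz":0.6,"wx":0,"wy":0,"wz":0},{"dx":0,"dy":0,"dz":0.6,"wx":0,"wy":0,"wz":0},{"dx":0,"dy":0,"dz":0,"wx":0,"wy":0,"wz":0}])

```text
time_s: 5.45
eef_pos: [611.8, 220.7, 49.6]
ee_rot: [-0.0, 0.898, 0.439, -0.001]
force: [-0.1, -0.6, -0.3]
grip_width: 0.995
grip_force: 0.0
```

Emit:
step_arm(increments=[{"dx":0,"dy":0,"dz":0,"wx":0,"wy":0,"wz":0},{"dx":0,"dy":0,"dz":0,"wx":0,"wy":0,"wz":0},{"dx":0,"dy":0,"dz":0,"wx":0,"wy":0,"wz":0},{"dx":0,"dy":0,"dz":0,"wx":0,"wy":0,"wz":0},{"dx":0,"dy":0,"dz":0,"wx":0,"wy":0,"wz":0}], fingers=40, squeeze=50)

```text
time_s: 5.95
eef_pos: [613.1, 221.0, 52.7]
ee_rot: [0.0, 0.898, 0.44, 0.001]
force: [-0.4, 0.3, 5.9]
grip_width: 0.6
grip_force: 53.3
```

Emit:
step_arm(increments=[{"dx":0,"dy":0,"dz":-1,"wx":0,"wy":0,"wz":0},{"dx":0,"dy":0,"dz":-1,"wx":0,"wy":0,"wz":0},{"dx":0,"dy":0,"dz":-1,"wx":0,"wy":0,"wz":0},{"dx":-1,"dy":0,"dz":-1,"wx":0,"wy":0,"wz":-1},{"dx":-1,"dy":0,"dz":-1,"wx":0,"wy":0,"wz":-1}])

```text
time_s: 6.45
eef_pos: [583.1, 179.6, 176.7]
ee_rot: [-0.0, 0.846, 0.533, -0.0]
force: [0.7, -0.2, -3.4]
grip_width: 0.602
grip_force: 53.4
```

Emit:
step_arm(increments=[{"dx":-1,"dy":0,"dz":0,"wx":1,"wy":0,"wz":0},{"dx":-1,"dy":0,"dz":0,"wx":1,"wy":0,"wz":0},{"dx":-1,"dy":0,"dz":0,"wx":1,"wy":0,"wz":0},{"dx":0,"dy":0,"dz":0,"wx":0,"wy":0,"wz":0}])

```text
time_s: 6.85
eef_pos: [551.3, 109.2, 175.4]
ee_rot: [-0.134, 0.838, 0.523, -0.084]
force: [1.2, 0.5, -3.2]
grip_width: 0.601
grip_force: 53.7
```

```bash
python3 -c "
from h import *
s=log()"
```

```text
6.85 [-0.063  0.601  1.309  0.118  1.527  0.37 ] [551.3 109.2 175.4] [-0.134  0.838  0.523 -0.084] [ 1.2  0.5 -3.2] 51.3 53.7
```

Emit:
step_arm(increments=[{"dx":0,"dy":0,"dz":0,"wx":-1,"wy":1,"wz":0},{"dx":0,"dy":0,"dz":0,"wx":-1,"wy":1,"wz":0},{"dx":0,"dy":0,"dz":0,"wx":-1,"wy":1,"wz":0},{"dx":0,"dy":0,"dz":0,"wx":0,"wy":0,"wz":0}])

```text
time_s: 7.25
eef_pos: [549.0, 112.5, 175.9]
ee_rot: [-0.081, 0.85, 0.504, 0.131]
force: [1.0, -0.2, -2.7]
grip_width: 0.604
grip_force: 53.8
```

```bash
python3 -c "
from h import *
s=log()
from kin import *
D=[json.loads(l) for l in open('log.txt')]
for s4 in (1,-1):
    R=[]
    for q,p,o in D[-2:]:
        q=list(q);q[3]*=s4
        M=Ro.from_quat([o[1],o[2],o[3],o[0]]).as_matrix(); R.append(Ro.from_matrix(chain(q,np.zeros(7))[4]@rz(np.pi/2)@M.T).magnitude())
    print(s4,R)
f=lambda p:np.concatenate([chain(q,p)[3]-x for q,x,o in D])
r=least_squares(f,[0,300,116,400,0,400,200]);print(np.round(r.x,1),np.round(r.fun,1),np.linalg.svd(r.jac)[1])
"
```

```text
7.25 [-0.129  0.391  1.641  0.34   1.026  0.207] [549.  112.5 175.9] [-0.081  0.85   0.504  0.131] [ 1.  -0.2 -2.7] 51.6 53.8
1 [2.632937189405335e-16, 3.595305265582785e-16]
-1 [0.23695261109785304, 0.6798564265638277]
[ -0.  201.3 116.3 438.9  39.  397.5 230.3] [ 0.  0. -0. -0. -0.  0. -0. -0.  0. -0. -0.  0.  0. -0.  0. -0. -0.  0.
  0. -0.  0.] [5.22688584 3.78231141 2.64864475 0.41780214 0.34962942 0.18619045
 0.16434701]
```

```bash
cat >> kin.py <<'E'
P=[0,201.3,116.3,438.9,39.0,397.5,230.3]
LO=np.array([-2.94,-.97,.19,-1.23,.02,-2.88]);HI=np.array([2.94,2.17,2.56,4.37,3.11,2.88])
def fk(q):
    c=chain(q,P);return c[3],c[4]@rz(np.pi/2),c
def tool(az,el,xup):  # z dir azimuth az deg, elevation el deg(+ up); tool x up or down (in vertical plane)
    a,e=np.radians([az,el]);z=np.array([np.cos(a)*np.cos(e),np.sin(a)*np.cos(e),np.sin(e)])
    u=np.array([0,0,1.])-z[2]*z;u/=np.linalg.norm(u);x=u*(1 if xup else -1)
    return np.c_[x,np.cross(z,x),z]
def ik(pos,R,q0=None,n=12,seed=0):
    rng=np.random.default_rng(seed);sol=[]
    def f(q):
        t,M,_=fk(q);return np.r_[(t-pos)/100,Ro.from_matrix(R.T@M).as_rotvec()]
    for i in range(n):
        s=np.clip(q0,LO,HI) if q0 is not None and i==0 else rng.uniform(LO,HI)
        r=least_squares(f,np.clip(s,LO+1e-3,HI-1e-3),bounds=(LO,HI))
        if r.cost<1e-8 and not any(np.abs(r.x-x).max()<.05 for x in sol): sol.append(r.x)
    return sol
E
python3 - <<'E'
from kin import *
pan=np.array([623,4,120]);
for name,C,az,el,up in [("b1",[565,100,32],-100,-15,1),("b2",[565,120,32],-90,-15,1),("b3",[540,130,32],-100,-15,1),("b4",[565,100,32],-80,-15,1),
  ("p1",[623,4,156],-102,15,0),("p1b",[623,4,156],-102,10,0),("p2",[623,4,156],-12,15,0),("p3",[623,4,156],-57,15,0)]:
    R=tool(az,el,up);t=np.array(C)-18*R[:,2]
    for q in ik(t,R):
        c=fk(q)[2];print(name,np.round(q,2),"el",np.round(c[1]),"wr",np.round(c[2]))
E
```

```text
b1 [ 0.34  1.15  1.1  -1.03  1.77 -2.33] el [340. 243. 379.] wr [607. 336.  96.]
b2 [ 0.39  1.11  1.2  -1.11  1.67 -2.32] el [320. 258. 395.] wr [565. 360.  96.]
b3 [ 0.39  1.14  1.13 -0.99  1.8  -2.29] el [325. 260. 383.] wr [582. 366.  96.]
p2 [-0.16  0.86  2.08  3.19  1.63  1.56] el [346.  61. 489.] wr [388.  54.  92.]
p3 [0.17 0.95 1.67 4.24 1.61 1.1 ] el [332. 177. 456.] wr [492. 205.  92.]
```

```bash
python3 - <<'E'
from kin import *
from h import ctrl
s=ctrl.sense();print(np.round(s["joints"],2))
def down(xaz):
    a=np.radians(xaz);x=np.array([np.cos(a),np.sin(a),0]);z=np.array([0,0,-1.]);return np.c_[x,np.cross(z,x),z]
def show(n,t,R,k=14):
    for q in ik(np.array(t,float),R,n=k):
        c=fk(q)[2];print(n,np.round(q,2),"el",np.round(c[1]),"wr",np.round(c[2]))
for x in(15,105,-75):show(f"place{x}",[640,280,54],down(x))
Rb=tool(15,-10,1);C=np.array([640,280,36]);show("bench",C-22*Rb[:,2],Rb);show("bench back60",C-82*Rb[:,2],Rb);show("bench up",C-22*Rb[:,2]+[0,0,120],Rb)
for az in(-12,-20,-28):
    Rp=tool(az,10,0);C=np.array([623,4,154]);show(f"pan{az}",C-22*Rp[:,2],Rp)
show("panup",C-22*Rp[:,2]+[0,0,100],Rp)
E
```

```text
[-0.13  0.39  1.64  0.34  1.03  0.21]
place15 [0.25 0.89 1.1  0.   1.16 1.55] el [302. 195. 479.] wr [640. 280. 284.]
place105 [ 0.25  0.89  1.1  -0.    1.16 -0.02] el [302. 195. 479.] wr [640. 280. 284.]
bench [ 0.24  0.92  1.9   3.11  1.07 -1.56] el [311. 194. 469.] wr [400. 216.  80.]
bench back60 [ 0.23  0.86  2.06  3.11  1.18 -1.56] el [298. 190. 487.] wr [343. 200.  90.]
bench up [ 0.24  0.63  1.94  3.11  0.83 -1.55] el [224. 173. 556.] wr [400. 216. 200.]
pan-12 [-0.16  0.8   2.11  3.19  1.52  1.56] el [330.  64. 506.] wr [380.  56. 110.]
pan-20 [-0.07  0.81  2.07  3.42  1.49  1.5 ] el [325.  94. 504.] wr [390.  89. 110.]
pan-28 [0.01 0.82 2.01 3.64 1.47 1.42] el [320. 120. 501.] wr [404. 121. 110.]
panup [0.01 0.57 2.04 3.66 1.27 1.31] el [234. 119. 572.] wr [404. 121. 210.]
```

```bash
cat >> kin.py <<'E'
def pose():
    from h import ctrl
    s=ctrl.sense();o=s["ee_rot"];return np.array(s["eef_pos"]),Ro.from_quat([o[1],o[2],o[3],o[0]]).as_matrix(),s
def down(xaz):
    a=np.radians(xaz);x=np.array([np.cos(a),np.sin(a),0]);z=np.array([0,0,-1.]);return np.c_[x,np.cross(z,x),z]
def rows(p,R,wps,dec=2,smax=24,amax=5.7):
    """wps: list of (pos,R) dense path or sparse; subdivides linearly; prints rows"""
    out=[]
    for t,T in wps:
        v=R.T@(t-p);w=np.degrees(Ro.from_matrix(R.T@T).as_rotvec())
        n=max(1,int(np.ceil(max(np.linalg.norm(v)/smax/1.3 if np.abs(v).max()<smax*0 else np.abs(v).max()/smax,np.linalg.norm(v)/45,np.linalg.norm(w)/amax/1.3,np.abs(w).max()/amax))))
        p0,R0=p,R;dw=Ro.from_matrix(R0.T@T).as_rotvec()
        for k in range(1,n+1):
            pt=p0+(t-p0)*k/n;Rt=R0@Ro.from_rotvec(dw*k/n).as_matrix()
            dv=np.round(R.T@(pt-p)/25,dec);da=np.round(np.degrees(Ro.from_matrix(R.T@Rt).as_rotvec())/6,dec)
            out.append([*dv,*da]);p=p+R@(dv*25);R=R@Ro.from_rotvec(np.radians(da*6)).as_matrix()
    for i in range(0,len(out),5):
        print(json.dumps([dict(zip(("dx","dy","dz","wx","wy","wz"),[float(x)+0.0 for x in r])) for r in out[i:i+5]]))
    print(len(out),"end",np.round(p,1),np.round(np.linalg.det(R),3));return out
E
python3 - <<'E'
from kin import *
p,R,s=pose();D=down(105)
rows(p,R,[(np.array([640,280,140.]),D),(np.array([640,280,60.]),D)])
E
```

```text
[{"dx": 0.85, "dy": 0.0, "dz": 0.46, "wx": 0.13, "wy": -0.35, "wz": -0.9}, {"dx": 0.87, "dy": 0.08, "dz": 0.43, "wx": 0.14, "wy": -0.36, "wz": -0.91}, {"dx": 0.87, "dy": 0.18, "dz": 0.39, "wx": 0.13, "wy": -0.35, "wz": -0.9}, {"dx": 0.86, "dy": 0.26, "dz": 0.36, "wx": 0.14, "wy": -0.35, "wz": -0.9}, {"dx": 0.85, "dy": 0.34, "dz": 0.32, "wx": 0.13, "wy": -0.36, "wz": -0.91}]
[{"dx": 0.82, "dy": 0.43, "dz": 0.29, "wx": 0.13, "wy": -0.35, "wz": -0.9}, {"dx": 0.78, "dy": 0.51, "dz": 0.25, "wx": 0.14, "wy": -0.35, "wz": -0.9}, {"dx": 0.74, "dy": 0.59, "dz": 0.22, "wx": 0.13, "wy": -0.35, "wz": -0.91}, {"dx": 0.0, "dy": 0.0, "dz": 0.8, "wx": 0.0, "wy": 0.0, "wz": 0.0}, {"dx": 0.0, "dy": 0.0, "dz": 0.8, "wx": 0.0, "wy": 0.0, "wz": 0.0}]
[{"dx": 0.0, "dy": 0.0, "dz": 0.8, "wx": 0.0, "wy": 0.0, "wz": 0.0}, {"dx": 0.0, "dy": 0.0, "dz": 0.8, "wx": 0.0, "wy": 0.0, "wz": 0.0}]
12 end [640.1 279.9  59.9] 1.0
```

Emit:
step_arm(increments=[{"dx":0.85,"dy":0.0,"dz":0.46,"wx":0.13,"wy":-0.35,"wz":-0.9},{"dx":0.87,"dy":0.08,"dz":0.43,"wx":0.14,"wy":-0.36,"wz":-0.91},{"dx":0.87,"dy":0.18,"dz":0.39,"wx":0.13,"wy":-0.35,"wz":-0.9},{"dx":0.86,"dy":0.26,"dz":0.36,"wx":0.14,"wy":-0.35,"wz":-0.9},{"dx":0.85,"dy":0.34,"dz":0.32,"wx":0.13,"wy":-0.36,"wz":-0.91}])

```text
time_s: 7.75
eef_pos: [608.7, 218.5, 153.8]
ee_rot: [-0.03, 0.712, 0.7, 0.048]
force: [0.1, 0.4, -3.2]
grip_width: 0.605
grip_force: 53.8
```

Emit:
step_arm(increments=[{"dx":0.82,"dy":0.43,"dz":0.29,"wx":0.13,"wy":-0.35,"wz":-0.9},{"dx":0.78,"dy":0.51,"dz":0.25,"wx":0.14,"wy":-0.35,"wz":-0.9},{"dx":0.74,"dy":0.59,"dz":0.22,"wx":0.13,"wy":-0.35,"wz":-0.91},{"dx":0,"dy":0,"dz":0,"wx":0,"wy":0,"wz":0},{"dx":0,"dy":0,"dz":0,"wx":0,"wy":0,"wz":0}])

```text
time_s: 8.25
eef_pos: [642.0, 280.6, 139.6]
ee_rot: [0.0, 0.608, 0.794, -0.001]
force: [0.5, 0.5, -2.8]
grip_width: 0.6
grip_force: 54.1
```

```bash
python3 - <<'E'
from kin import *
from h import log
log();p,R,s=pose();D=down(105)
print(np.round(R,3).tolist());rows(p,R,[(np.array([640,280,60.]),D)])
E
```

```text
8.25 [ 2.460e-01  8.030e-01  1.018e+00 -1.000e-03  1.322e+00 -1.700e-02] [642.  280.6 139.6] [ 0.     0.608  0.794 -0.001] [ 0.5  0.5 -2.8] 51.2 54.1
[[-0.26, 0.966, -0.001], [0.966, 0.26, -0.002], [-0.001, -0.002, -1.0]]
[{"dx": 0.0, "dy": -0.02, "dz": 0.8, "wx": 0.0, "wy": 0.0, "wz": 0.0}, {"dx": 0.0, "dy": -0.02, "dz": 0.79, "wx": -0.01, "wy": 0.01, "wz": 0.01}, {"dx": 0.0, "dy": -0.02, "dz": 0.8, "wx": 0.0, "wy": 0.0, "wz": 0.0}, {"dx": 0.0, "dy": -0.02, "dz": 0.79, "wx": 0.0, "wy": 0.0, "wz": 0.0}]
4 end [640.  280.   60.1] 1.0
```

Emit:
step_arm(increments=[{"dx":0,"dy":0,"dz":0.9,"wx":0,"wy":0,"wz":0},{"dx":0,"dy":0,"dz":0.9,"wx":0,"wy":0,"wz":0},{"dx":0,"dy":0,"dz":0.9,"wx":0,"wy":0,"wz":0},{"dx":0,"dy":0,"dz":0.5,"wx":0,"wy":0,"wz":0},{"dx":0,"dy":0,"dz":0.12,"wx":0,"wy":0,"wz":0}])

```text
time_s: 8.75
eef_pos: [641.8, 279.1, 56.2]
ee_rot: [-0.0, 0.609, 0.793, -0.001]
force: [-0.3, 0.3, -2.9]
grip_width: 0.603
grip_force: 54.3
```

Emit:
step_arm(increments=[{"dx":0,"dy":0,"dz":0.1,"wx":0,"wy":0,"wz":0},{"dx":0,"dy":0,"dz":0.06,"wx":0,"wy":0,"wz":0},{"dx":0,"dy":0,"dz":0,"wx":0,"wy":0,"wz":0}])

```text
time_s: 9.05
eef_pos: [642.6, 279.8, 54.2]
ee_rot: [0.001, 0.608, 0.794, 0.001]
force: [0.4, -0.1, -2.9]
grip_width: 0.604
grip_force: 54.3
```

Emit:
step_arm(increments=[{"dx":0,"dy":0,"dz":0.06,"wx":0,"wy":0,"wz":0},{"dx":0,"dy":0,"dz":0.04,"wx":0,"wy":0,"wz":0},{"dx":0,"dy":0,"dz":0,"wx":0,"wy":0,"wz":0}])

```text
time_s: 9.35
eef_pos: [642.7, 279.9, 52.7]
ee_rot: [0.001, 0.608, 0.794, 0.001]
force: [-2.4, -1.0, 6.4]
grip_width: 0.602
grip_force: 55.2
```

Emit:
step_arm(increments=[{"dx":0,"dy":0,"dz":0,"wx":0,"wy":0,"wz":0},{"dx":0,"dy":0,"dz":0,"wx":0,"wy":0,"wz":0},{"dx":0,"dy":0,"dz":0,"wx":0,"wy":0,"wz":0},{"dx":0,"dy":0,"dz":-0.2,"wx":0,"wy":0,"wz":0},{"dx":0,"dy":0,"dz":-0.6,"wx":0,"wy":0,"wz":0}], fingers=85)

```text
time_s: 9.85
eef_pos: [641.6, 279.6, 70.2]
ee_rot: [-0.001, 0.608, 0.794, -0.001]
force: [-0.9, -0.9, -0.4]
grip_width: 0.999
grip_force: 0.0
```

Emit:
step_arm(increments=[{"dx":0,"dy":0,"dz":-1,"wx":0,"wy":0,"wz":0},{"dx":0,"dy":0,"dz":-1,"wx":0,"wy":0,"wz":0},{"dx":0,"dy":0,"dz":-1,"wx":0,"wy":0,"wz":0},{"dx":0,"dy":0,"dz":-1,"wx":0,"wy":0,"wz":0},{"dx":0,"dy":0,"dz":-1,"wx":0,"wy":0,"wz":0}])

```text
time_s: 10.35
eef_pos: [642.1, 279.8, 198.5]
ee_rot: [0.001, 0.608, 0.794, 0.001]
force: [0.1, 0.1, -0.4]
grip_width: 0.997
grip_force: 0.0
```

```bash
cat >> kin.py <<'E'
def jpath(q0,qs,step=5.5,trans=24):
    """joint-linear path through qs -> waypoints"""
    w=[];q0=np.array(q0)
    for q1 in qs:
        n=200;Q=[q0+(q1-q0)*k/n for k in range(n+1)];last=fk(Q[0])
        for k in range(1,n+1):
            c=fk(Q[k]);nx=fk(Q[min(k+1,n)])
            a=np.degrees(Ro.from_matrix(last[1].T@nx[1]).as_rotvec());d=last[1].T@(nx[0]-last[0])
            if k==n or np.abs(a).max()>step or np.linalg.norm(a)>8 or np.abs(d).max()>trans or np.linalg.norm(d)>44: w.append((c[0],c[1]));last=c
        q0=q1
    return w
E
python3 - <<'E'
from kin import *
from h import log,eyes
s=log();p,R,s=pose();q=s["joints"]
eyes.capture("top")
for cam in ("top",):
    from h import toworld
    c=eyes.capture(cam)
    for d in eyes.landmark_of(cam,"housing"): print(round(d["p"],2),np.round(toworld(c,d["point"])))
C=np.array([642,281,36]);Rb=tool(15,-10,1)
qa=ik(C-82*Rb[:,2]+[0,0,120],Rb)[0];print(np.round(qa,2))
W=jpath(q,[qa])
for k in range(0,len(W),4):print(np.round(W[k][0]),np.round(W[k][1][:,2],2))
rows(p,R,W)
E
```

```text
10.35 [ 0.244  0.757  0.947  0.     1.435 -0.019] [642.1 279.8 198.5] [0.001 0.608 0.794 0.001] [ 0.1  0.1 -0.4] 85.2 0.0
0.74 [644. 280.  -2.]
0.71 [363.  -8.  -0.]
[ 0.23  0.54  2.1   3.11  0.9  -1.55]
[630. 298. 191.] [-0.03  0.09 -1.  ]
[585. 368. 178.] [-0.13  0.42 -0.9 ]
[552. 429. 192.] [-0.15  0.72 -0.68]
[543. 469. 229.] [ 0.01  0.94 -0.33]
[563. 457. 253.] [ 0.31  0.95 -0.07]
[584. 408. 247.] [0.62 0.79 0.01]
[587. 331. 213.] [ 0.86  0.51 -0.04]
[564. 260. 170.] [ 0.95  0.25 -0.17]
[{"dx": 0.84, "dy": -0.28, "dz": 0.32, "wx": 0.08, "wy": 0.88, "wz": -0.3}, {"dx": 0.82, "dy": -0.25, "dz": 0.31, "wx": 0.03, "wy": 0.88, "wz": -0.25}, {"dx": 0.78, "dy": -0.21, "dz": 0.31, "wx": -0.01, "wy": 0.87, "wz": -0.22}, {"dx": 0.75, "dy": -0.18, "dz": 0.3, "wx": -0.05, "wy": 0.86, "wz": -0.18}, {"dx": 0.71, "dy": -0.16, "dz": 0.29, "wx": -0.11, "wy": 0.85, "wz": -0.15}]
[{"dx": 0.67, "dy": -0.12, "dz": 0.28, "wx": -0.15, "wy": 0.83, "wz": -0.11}, {"dx": 0.64, "dy": -0.09, "dz": 0.25, "wx": -0.19, "wy": 0.8, "wz": -0.07}, {"dx": 0.69, "dy": -0.08, "dz": 0.27, "wx": -0.29, "wy": 0.91, "wz"
[... 1018 characters left out ...]
dz": -0.42, "wx": -0.87, "wy": -0.02, "wz": 0.22}, {"dx": -0.29, "dy": 0.49, "dz": -0.47, "wx": -0.87, "wy": -0.1, "wz": 0.21}, {"dx": -0.36, "dy": 0.53, "dz": -0.5, "wx": -0.87, "wy": -0.16, "wz": 0.21}, {"dx": -0.41, "dy": 0.56, "dz": -0.53, "wx": -0.87, "wy": -0.23, "wz": 0.19}]
[{"dx": -0.48, "dy": 0.61, "dz": -0.56, "wx": -0.87, "wy": -0.29, "wz": 0.19}, {"dx": -0.54, "dy": 0.65, "dz": -0.59, "wx": -0.85, "wy": -0.35, "wz": 0.18}, {"dx": -0.59, "dy": 0.68, "dz": -0.6, "wx": -0.84, "wy": -0.4, "wz": 0.16}, {"dx": -0.66, "dy": 0.73, "dz": -0.6, "wx": -0.83, "wy": -0.45, "wz": 0.15}, {"dx": -0.1, "dy": 0.11, "dz": -0.09, "wx": -0.11, "wy": -0.07, "wz": 0.02}]
30 end [563.9 260.  170.2] 1.0
```

Emit:
step_arm(increments=[{"dx":0.84,"dy":-0.28,"dz":0.32,"wx":0.08,"wy":0.88,"wz":-0.3},{"dx":0.82,"dy":-0.25,"dz":0.31,"wx":0.03,"wy":0.88,"wz":-0.25},{"dx":0.78,"dy":-0.21,"dz":0.31,"wx":-0.01,"wy":0.87,"wz":-0.22},{"dx":0.75,"dy":-0.18,"dz":0.3,"wx":-0.05,"wy":0.86,"wz":-0.18},{"dx":0.71,"dy":-0.16,"dz":0.29,"wx":-0.11,"wy":0.85,"wz":-0.15}])

```text
time_s: 11.0
eef_pos: [584.0, 369.0, 174.6]
ee_rot: [-0.18, 0.548, 0.805, 0.139]
force: [-0.1, -0.1, -0.4]
grip_width: 1.0
grip_force: 0.0
```

Emit:
step_arm(increments=[{"dx":0.67,"dy":-0.12,"dz":0.28,"wx":-0.15,"wy":0.83,"wz":-0.11},{"dx":0.64,"dy":-0.09,"dz":0.25,"wx":-0.19,"wy":0.8,"wz":-0.07},{"dx":0.69,"dy":-0.08,"dz":0.27,"wx":-0.29,"wy":0.91,"wz":-0.05},{"dx":0.62,"dy":-0.03,"dz":0.23,"wx":-0.36,"wy":0.87,"wz":-0.01},{"dx":0.57,"dy":0.0,"dz":0.2,"wx":-0.41,"wy":0.82,"wz":0.03}])

```text
time_s: 11.5
eef_pos: [546.2, 441.8, 195.9]
ee_rot: [-0.312, 0.509, 0.738, 0.315]
force: [0.6, 0.6, -1.3]
grip_width: 0.992
grip_force: 0.0
```

Emit:
step_arm(increments=[{"dx":0.58,"dy":0.05,"dz":0.16,"wx":-0.55,"wy":0.88,"wz":0.08},{"dx":0.54,"dy":0.11,"dz":0.12,"wx":-0.7,"wy":0.89,"wz":0.14},{"dx":0.24,"dy":0.09,"dz":0.02,"wx":-0.44,"wy":0.44,"wz":0.1},{"dx":0.24,"dy":0.09,"dz":0.03,"wx":-0.45,"wy":0.43,"wz":0.1},{"dx":0.32,"dy":0.23,"dz":-0.06,"wx":-0.87,"wy":0.67,"wz":0.23}])

```text
time_s: 12.0
eef_pos: [547.3, 470.7, 235.6]
ee_rot: [-0.362, 0.517, 0.596, 0.497]
force: [0.4, 0.7, -0.4]
grip_width: 0.997
grip_force: 0.0
```

```bash
python3 - <<'E'
from kin import *
from h import log
s=log()
E
```

```text
12.0 [ 0.239  0.654  1.521  1.542  1.168 -0.783] [547.3 470.7 235.6] [-0.362  0.517  0.596  0.497] [ 0.4  0.7 -0.4] 85.2 0.0
```

Tracking well, so I continue.

Emit:
step_arm(increments=[{"dx":0.19,"dy":0.25,"dz":-0.13,"wx":-0.84,"wy":0.49,"wz":0.22},{"dx":0.11,"dy":0.3,"dz":-0.19,"wx":-0.88,"wy":0.4,"wz":0.23},{"dx":0.03,"dy":0.29,"dz":-0.23,"wx":-0.8,"wy":0.27,"wz":0.22},{"dx":-0.04,"dy":0.34,"dz":-0.28,"wx":-0.82,"wy":0.19,"wz":0.22},{"dx":-0.1,"dy":0.37,"dz":-0.33,"wx":-0.85,"wy":0.12,"wz":0.22}])

```text
time_s: 12.5
eef_pos: [575.0, 435.6, 250.2]
ee_rot: [-0.316, 0.581, 0.412, 0.628]
force: [0.2, 0.3, -0.2]
grip_width: 0.995
grip_force: 0.0
```

Emit:
step_arm(increments=[{"dx":-0.17,"dy":0.41,"dz":-0.38,"wx":-0.85,"wy":0.04,"wz":0.22},{"dx":-0.22,"dy":0.45,"dz":-0.42,"wx":-0.87,"wy":-0.02,"wz":0.22},{"dx":-0.29,"dy":0.49,"dz":-0.47,"wx":-0.87,"wy":-0.1,"wz":0.21},{"dx":-0.36,"dy":0.53,"dz":-0.5,"wx":-0.87,"wy":-0.16,"wz":0.21},{"dx":-0.41,"dy":0.56,"dz":-0.53,"wx":-0.87,"wy":-0.23,"wz":0.19}])

```text
time_s: 13.0
eef_pos: [588.5, 351.1, 219.8]
ee_rot: [-0.203, 0.675, 0.234, 0.67]
force: [-0.1, -0.3, -0.2]
grip_width: 0.994
grip_force: 0.0
```

Emit:
step_arm(increments=[{"dx":-0.48,"dy":0.61,"dz":-0.56,"wx":-0.87,"wy":-0.29,"wz":0.19},{"dx":-0.54,"dy":0.65,"dz":-0.59,"wx":-0.85,"wy":-0.35,"wz":0.18},{"dx":-0.59,"dy":0.68,"dz":-0.6,"wx":-0.84,"wy":-0.4,"wz":0.16},{"dx":-0.66,"dy":0.73,"dz":-0.6,"wx":-0.83,"wy":-0.45,"wz":0.15},{"dx":-0.1,"dy":0.11,"dz":-0.09,"wx":-0.11,"wy":-0.07,"wz":0.02}])

```text
time_s: 13.5
eef_pos: [562.5, 259.3, 165.9]
ee_rot: [-0.083, 0.762, 0.1, 0.635]
force: [0.3, -0.5, 0.5]
grip_width: 0.995
grip_force: 0.0
```

```bash
python3 - <<'E'
from kin import *
from h import *
s=log();p,R,s=pose()
c=wcam(eyes.capture('wrist'),s);cv2.imwrite('pics/w2.png',c['frame'])
for d in eyes.landmark_of('wrist','housing'): print(round(d['p'],2),np.round(toworld(c,d['point'])))
c=eyes.capture('side')
for d in eyes.landmark_of('side','housing'): print(round(d['p'],2),np.round(toworld(c,d['point'])))
Rb=tool(15,-10,1);C=np.array([642,281,36.])
rows(p,R,[(C-82*Rb[:,2]+[0,0,90],Rb),(C-82*Rb[:,2],Rb)])
E
```

```text
13.5 [ 0.233  0.546  2.105  3.106  0.899 -1.554] [562.5 259.3 165.9] [-0.083  0.762  0.1    0.635] [ 0.3 -0.5  0.5] 84.9 0.0
0.58 [643. 278.  -4.]
0.64 [646. 281.  -1.]
[{"dx": -0.5, "dy": -0.01, "dz": 0.13, "wx": 0.01, "wy": 0.03, "wz": 0.0}, {"dx": -0.5, "dy": -0.01, "dz": 0.12, "wx": 0.0, "wy": 0.03, "wz": 0.0}, {"dx": -0.89, "dy": 0.0, "dz": 0.16, "wx": 0.0, "wy": 0.0, "wz": 0.0}, {"dx": -0.88, "dy": 0.0, "dz": 0.15, "wx": 0.0, "wy": 0.0, "wz": 0.0}, {"dx": -0.89, "dy": 0.0, "dz": 0.16, "wx": 0.0, "wy": 0.0, "wz": 0.0}]
[{"dx": -0.88, "dy": 0.0, "dz": 0.16, "wx": 0.0, "wy": 0.0, "wz": 0.0}]
6 end [564.1 260.2  50.3] 1.0
```

View pics/w2.png

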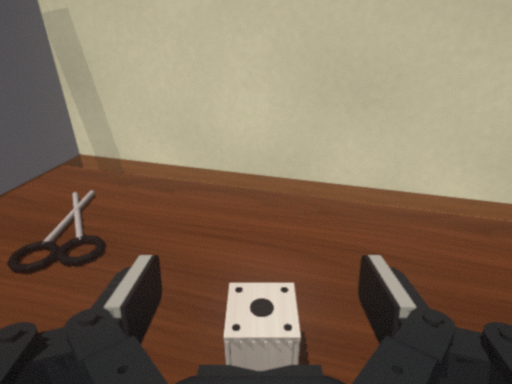

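The casting, hole at (262,307), lies centred and square between the fingers. Descending behind it.

Emit:
step_arm(increments=[{"dx":-0.5,"dy":-0.01,"dz":0.13,"wx":0.01,"wy":0.03,"wz":0.0},{"dx":-0.5,"dy":-0.01,"dz":0.12,"wx":0.0,"wy":0.03,"wz":0.0},{"dx":-0.89,"dy":0.0,"dz":0.16,"wx":0.0,"wy":0.0,"wz":0.0},{"dx":-0.88,"dy":0.0,"dz":0.15,"wx":0.0,"wy":0.0,"wz":0.0},{"dx":-0.89,"dy":0.0,"dz":0.16,"wx":0.0,"wy":0.0,"wz":0.0}])

```text
time_s: 14.2
eef_pos: [566.3, 261.5, 74.1]
ee_rot: [-0.085, 0.757, 0.101, 0.64]
force: [0.8, 0.3, 0.8]
grip_width: 0.996
grip_force: 0.0
```

Emit:
step_arm(increments=[{"dx":-0.88,"dy":0.0,"dz":0.16,"wx":0.0,"wy":0.0,"wz":0.0},{"dx":0,"dy":0,"dz":0.4,"wx":0,"wy":0,"wz":0},{"dx":0,"dy":0,"dz":0,"wx":0,"wy":0,"wz":0}])

```text
time_s: 14.5
eef_pos: [576.8, 264.0, 50.7]
ee_rot: [-0.085, 0.757, 0.101, 0.639]
force: [-0.0, 0.9, 0.7]
grip_width: 0.993
grip_force: 0.0
```

```bash
python3 - <<'E'
from kin import *
from h import *
s=log();p,R,s=pose()
Rb=tool(15,-10,1);C=np.array([642.5,280.5,36.])
print(R.T@(C-p), np.round(R[:,0],3))
E
```

```text
14.5 [ 0.234  0.87   2.023  3.109  1.154 -1.563] [576.8 264.   50.7] [-0.085  0.757  0.101  0.639] [-0.   0.9  0.7] 84.8 0.0
[-3.07396455  1.20754896 69.23725009] [0.162 0.044 0.986]
```

Emit:
step_arm(increments=[{"dx":-0.05,"dy":0.04,"dz":0.6,"wx":0,"wy":0,"wz":0},{"dx":0,"dy":0,"dz":0.6,"wx":0,"wy":0,"wz":0},{"dx":0,"dy":0,"dz":0.68,"wx":0,"wy":0,"wz":0},{"dx":0,"dy":0,"dz":0,"wx":0,"wy":0,"wz":0}])

```text
time_s: 14.9
eef_pos: [621.7, 275.1, 42.7]
ee_rot: [-0.085, 0.757, 0.101, 0.64]
force: [-0.8, -1.0, 0.7]
grip_width: 0.994
grip_force: 0.0
```

Emit:
step_arm(increments=[{"dx":0,"dy":0,"dz":0,"wx":0,"wy":0,"wz":0},{"dx":0,"dy":0,"dz":0,"wx":0,"wy":0,"wz":0},{"dx":0,"dy":0,"dz":0,"wx":0,"wy":0,"wz":0},{"dx":0,"dy":0,"dz":0,"wx":0,"wy":0,"wz":0},{"dx":0,"dy":0,"dz":0,"wx":0,"wy":0,"wz":0}], fingers=40, squeeze=70)

```text
time_s: 15.4
eef_pos: [620.1, 274.6, 41.4]
ee_rot: [-0.085, 0.758, 0.1, 0.639]
force: [-4.0, -1.0, 3.0]
grip_width: 0.597
grip_force: 76.3
```

```bash
python3 - <<'E'
from kin import *
from h import *
s=log();p,R,s=pose()
C=np.array([642.5,280.5,0.]);print(R.T@(C-p),R[:,0])
# flip plan: lift, then roll about tool z while moving to pan
ql=ik(p+[0,0,170],R,q0=s["joints"],n=1)[0]
Rp=tool(-20,10,0);T=np.array([623,4,154.])-22*Rp[:,2];print("pan tcp",T)
qu=[x for x in ik(T+[0,0,90],Rp)];print(np.round(ql,2),np.round(qu,2))
W=jpath(ql,[qu[0]]);Rs=[w for w in W]
for k in range(0,len(W),4):print(np.round(W[k][0]),np.round(W[k][1][:,2],2),np.round(W[k][1][2,0],2))
rows(p+[0,0,170],R,W)
E
```

```text
15.4 [ 0.235  0.915  1.896  3.11   1.07  -1.56 ] [620.1 274.6  41.4] [-0.085  0.758  0.1    0.639] [-4. -1.  3.] 50.9 76.3
[-36.84624903   0.14353332  29.86886651] [0.1633196  0.04420202 0.98558251]
pan tcp [602.64083528  11.41012995 150.17974009]
[ 0.23  0.52  1.93  3.1   0.71 -1.54] [[-0.07  0.57  2.1   3.43  1.29  1.44]]
[621. 269. 212.] [ 0.96  0.24 -0.16] 0.98
[626. 244. 215.] [ 0.97  0.2  -0.12] 0.91
[630. 218. 217.] [ 0.99  0.14 -0.09] 0.75
[632. 191. 220.] [ 1.    0.08 -0.05] 0.5
[632. 159. 224.] [ 1.    0.01 -0.01] 0.14
[630. 126. 227.] [ 1.   -0.06  0.03] -0.23
[626.  94. 231.] [ 0.99 -0.14  0.07] -0.57
[619.  61. 234.] [ 0.97 -0.22  0.11] -0.83
[609.  30. 238.] [ 0.94 -0.29  0.15] -0.97
[{"dx": 0.02, "dy": 0.25, "dz": -0.01, "wx": -0.12, "wy": 0.09, "wz": 0.78}, {"dx": 0.05, "dy": 0.25, "dz": -0.02, "wx": -0.11, "wy": 0.1, "wz": 0.79}, {"dx": 0.06, "dy": 0.24, "dz": -0.01, "wx": -0.1, "wy": 0.11, "wz": 0.78}, {"dx": 0.09, "dy": 0.24, "dz": -0.01, "wx": -0.1, "wy": 0.12, "wz": 0.78}, {"dx": 0.1, "dy": 0.24, "dz": -0.02, "wx": -0.08, "wy": 0.13, "wz": 0.78}]
[{"dx": 0.12, "d
[... 1655 characters left out ...]
 "dy": -0.26, "dz": -0.01, "wx": 0.21, "wy": 0.05, "wz": 0.87}, {"dx": 0.18, "dy": -0.28, "dz": -0.01, "wx": 0.21, "wy": 0.04, "wz": 0.87}, {"dx": 0.16, "dy": -0.3, "dz": -0.01, "wx": 0.21, "wy": 0.01, "wz": 0.86}]
[{"dx": 0.12, "dy": -0.31, "dz": 0.0, "wx": 0.21, "wy": 0.0, "wz": 0.87}, {"dx": 0.1, "dy": -0.32, "dz": -0.01, "wx": 0.21, "wy": -0.02, "wz": 0.86}, {"dx": 0.06, "dy": -0.32, "dz": -0.01, "wx": 0.21, "wy": -0.04, "wz": 0.86}, {"dx": 0.03, "dy": -0.34, "dz": 0.0, "wx": 0.21, "wy": -0.06, "wz": 0.85}, {"dx": 0.01, "dy": -0.33, "dz": -0.01, "wx": 0.2, "wy": -0.08, "wz": 0.85}]
[{"dx": -0.01, "dy": -0.11, "dz": 0.0, "wx": 0.07, "wy": -0.03, "wz": 0.29}]
36 end [602.7  11.4 240.1] 1.0
```

Emit:
step_arm(increments=[{"dx":0.4,"dy":0,"dz":-0.07,"wx":0,"wy":0,"wz":0},{"dx":0.9,"dy":0,"dz":-0.15,"wx":0,"wy":0,"wz":0},{"dx":0.95,"dy":0,"dz":-0.16,"wx":0,"wy":0,"wz":0},{"dx":0.95,"dy":0,"dz":-0.16,"wx":0,"wy":0,"wz":0},{"dx":0.95,"dy":0,"dz":-0.16,"wx":0,"wy":0,"wz":0}])

```text
time_s: 15.9
eef_pos: [620.2, 274.6, 147.0]
ee_rot: [-0.084, 0.759, 0.1, 0.638]
force: [0.6, -0.1, -2.6]
grip_width: 0.597
grip_force: 75.9
```

Emit:
step_arm(increments=[{"dx":0.95,"dy":0,"dz":-0.16,"wx":0,"wy":0,"wz":0},{"dx":0.95,"dy":0,"dz":-0.16,"wx":0,"wy":0,"wz":0},{"dx":0.65,"dy":0,"dz":-0.13,"wx":0,"wy":0,"wz":0}])

```text
time_s: 16.2
eef_pos: [620.0, 274.6, 212.7]
ee_rot: [-0.084, 0.758, 0.1, 0.639]
force: [-0.4, -0.1, -3.6]
grip_width: 0.595
grip_force: 75.9
```

Emit:
step_arm(increments=[{"dx":0.02,"dy":0.25,"dz":-0.01,"wx":-0.12,"wy":0.09,"wz":0.78},{"dx":0.05,"dy":0.25,"dz":-0.02,"wx":-0.11,"wy":0.1,"wz":0.79},{"dx":0.06,"dy":0.24,"dz":-0.01,"wx":-0.1,"wy":0.11,"wz":0.78},{"dx":0.09,"dy":0.24,"dz":-0.01,"wx":-0.1,"wy":0.12,"wz":0.78},{"dx":0.1,"dy":0.24,"dz":-0.02,"wx":-0.08,"wy":0.13,"wz":0.78}])

```text
time_s: 16.7
eef_pos: [626.1, 243.3, 214.0]
ee_rot: [-0.196, 0.746, -0.077, 0.632]
force: [0.1, -0.1, -3.3]
grip_width: 0.592
grip_force: 76.0
```

Emit:
step_arm(increments=[{"dx":0.12,"dy":0.22,"dz":-0.01,"wx":-0.08,"wy":0.13,"wz":0.77},{"dx":0.15,"dy":0.22,"dz":-0.01,"wx":-0.07,"wy":0.14,"wz":0.78},{"dx":0.16,"dy":0.2,"dz":-0.02,"wx":-0.07,"wy":0.15,"wz":0.77},{"dx":0.17,"dy":0.2,"dz":-0.01,"wx":-0.05,"wy":0.15,"wz":0.77},{"dx":0.19,"dy":0.18,"dz":-0.02,"wx":-0.04,"wy":0.15,"wz":0.77}])

```text
time_s: 17.2
eef_pos: [630.2, 211.3, 217.3]
ee_rot: [-0.303, 0.694, -0.243, 0.606]
force: [-0.7, -0.0, -2.9]
grip_width: 0.593
grip_force: 76.0
```

Emit:
step_arm(increments=[{"dx":0.21,"dy":0.16,"dz":-0.01,"wx":-0.02,"wy":0.16,"wz":0.76},{"dx":0.22,"dy":0.15,"dz":-0.01,"wx":-0.02,"wy":0.16,"wz":0.77},{"dx":0.28,"dy":0.15,"dz":-0.02,"wx":-0.01,"wy":0.19,"wz":0.91},{"dx":0.29,"dy":0.13,"dz":-0.02,"wx":0.02,"wy":0.2,"wz":0.92},{"dx":0.3,"dy":0.11,"dz":-0.01,"wx":0.03,"wy":0.19,"wz":0.91}])

```text
time_s: 17.7
eef_pos: [632.2, 174.4, 221.3]
ee_rot: [-0.418, 0.594, -0.405, 0.556]
force: [-0.3, -0.6, -2.8]
grip_width: 0.591
grip_force: 76.0
```

Emit:
step_arm(increments=[{"dx":0.32,"dy":0.07,"dz":-0.02,"wx":0.05,"wy":0.2,"wz":0.9},{"dx":0.32,"dy":0.04,"dz":-0.01,"wx":0.06,"wy":0.19,"wz":0.91},{"dx":0.32,"dy":0.01,"dz":-0.02,"wx":0.08,"wy":0.18,"wz":0.9},{"dx":0.33,"dy":-0.02,"dz":-0.01,"wx":0.1,"wy":0.18,"wz":0.9},{"dx":0.32,"dy":-0.05,"dz":-0.02,"wx":0.11,"wy":0.17,"wz":0.89}])

```text
time_s: 18.2
eef_pos: [630.7, 134.0, 225.9]
ee_rot: [0.529, -0.446, 0.54, -0.48]
force: [0.1, -0.7, -3.1]
grip_width: 0.592
grip_force: 76.0
```

```bash
python3 - <<'E'
from kin import *
from h import log
s=log()
E
```

```text
18.2 [0.07  0.544 2.025 3.278 1.022 0.07 ] [630.7 134.  225.9] [ 0.529 -0.446  0.54  -0.48 ] [ 0.1 -0.7 -3.1] 50.6 76.0
```

Emit:
step_arm(increments=[{"dx":0.32,"dy":-0.08,"dz":-0.01,"wx":0.13,"wy":0.16,"wz":0.9},{"dx":0.31,"dy":-0.11,"dz":-0.02,"wx":0.15,"wy":0.14,"wz":0.89},{"dx":0.3,"dy":-0.14,"dz":-0.01,"wx":0.16,"wy":0.14,"wz":0.89},{"dx":0.28,"dy":-0.17,"dz":-0.01,"wx":0.16,"wy":0.12,"wz":0.88},{"dx":0.27,"dy":-0.19,"dz":-0.02,"wx":0.18,"wy":0.11,"wz":0.88}])

```text
time_s: 18.7
eef_pos: [625.4, 93.4, 230.3]
ee_rot: [0.624, -0.271, 0.626, -0.382]
force: [-0.2, 0.5, -3.4]
grip_width: 0.6
grip_force: 75.9
```

Emit:
step_arm(increments=[{"dx":0.25,"dy":-0.22,"dz":-0.01,"wx":0.19,"wy":0.08,"wz":0.88},{"dx":0.23,"dy":-0.24,"dz":-0.01,"wx":0.2,"wy":0.08,"wz":0.88},{"dx":0.2,"dy":-0.26,"dz":-0.01,"wx":0.21,"wy":0.05,"wz":0.87},{"dx":0.18,"dy":-0.28,"dz":-0.01,"wx":0.21,"wy":0.04,"wz":0.87},{"dx":0.16,"dy":-0.3,"dz":-0.01,"wx":0.21,"wy":0.01,"wz":0.86}])

```text
time_s: 19.2
eef_pos: [616.4, 53.0, 234.8]
ee_rot: [0.699, -0.083, 0.658, -0.268]
force: [-0.2, -0.3, -2.9]
grip_width: 0.594
grip_force: 76.0
```

Emit:
step_arm(increments=[{"dx":0.12,"dy":-0.31,"dz":0.0,"wx":0.21,"wy":0.0,"wz":0.87},{"dx":0.1,"dy":-0.32,"dz":-0.01,"wx":0.21,"wy":-0.02,"wz":0.86},{"dx":0.06,"dy":-0.32,"dz":-0.01,"wx":0.21,"wy":-0.04,"wz":0.86},{"dx":0.03,"dy":-0.34,"dz":0.0,"wx":0.21,"wy":-0.06,"wz":0.85},{"dx":0.01,"dy":-0.33,"dz":-0.01,"wx":0.2,"wy":-0.08,"wz":0.85}])

```text
time_s: 19.7
eef_pos: [603.6, 13.7, 239.4]
ee_rot: [0.751, 0.101, 0.637, -0.141]
force: [0.2, -0.6, -2.9]
grip_width: 0.591
grip_force: 76.1
```

```bash
python3 - <<'E'
from kin import *
from h import *
s=log();p,R,s=pose()
for cam in("side","wrist"):
    c=eyes.capture(cam);cv2.imwrite(f'pics/{cam}3.png',c['frame'])
    if cam=="wrist": c=wcam(c,s)
    for l in("pan","housing_base"):
        for d in eyes.landmark_of(cam,l): print(cam,l,round(d['p'],2),np.round(toworld(c,d['point'])))
Rp=tool(-20,10,0)
# body tilt in casting: grasp rotation vs bench; nominal upright at el=10 if el at bench was -9.x
print("bench el", np.degrees(np.arcsin(-0.169)),"now el",np.degrees(np.arcsin(R[2,2])),"y tilt",R[2,1])
T=np.array([623,4,154.])-22*Rp[:,2]
rows(p,R,[(T+[0,0,30],Rp)])
E
```

```text
19.7 [-0.068  0.566  2.1    3.424  1.283  1.413] [603.6  13.7 239.4] [ 0.751  0.101  0.637 -0.141] [ 0.2 -0.6 -2.9] 50.5 76.1
side pan 0.95 [625.   2. 120.]
side housing_base 0.9 [629.   1. 214.]
side housing_base 0.85 [363. -14.  65.]
wrist housing_base 0.62 [629.   6. 211.]
bench el -9.729682042820512 now el 9.735287153959163 y tilt -0.027040927756441596
[{"dx": 0.78, "dy": -0.01, "dz": -0.14, "wx": 0.02, "wy": -0.01, "wz": 0.08}, {"dx": 0.78, "dy": -0.02, "dz": -0.13, "wx": 0.02, "wy": -0.02, "wz": 0.09}, {"dx": 0.77, "dy": -0.03, "dz": -0.14, "wx": 0.02, "wy": -0.01, "wz": 0.08}]
3 end [602.5  11.3 180.3] 1.0
```

View pics/side3.png

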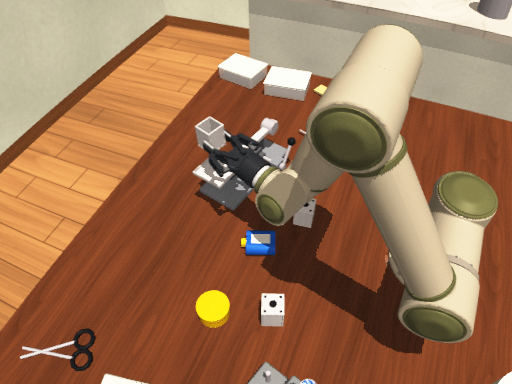

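The casting is held mouth-up over the pan at px (209,132). Lowering it.

```bash
python3 - <<'E'
from kin import *
p,R,s=pose();Rp=tool(-20,9.73,0)
rows(p,R,[(np.array([600.5,12,170.]),Rp),(np.array([600.5,12,152.]),Rp)])
print(np.round(Rp.T@[0,0,-1],3))
E
```

```text
[{"dx": 0.91, "dy": -0.01, "dz": -0.19, "wx": 0.02, "wy": 0.0, "wz": 0.1}, {"dx": 0.91, "dy": -0.03, "dz": -0.19, "wx": 0.03, "wy": 0.01, "wz": 0.1}, {"dx": 0.91, "dy": -0.03, "dz": -0.19, "wx": 0.02, "wy": 0.0, "wz": 0.1}, {"dx": 0.71, "dy": 0.0, "dz": -0.12, "wx": 0.0, "wy": 0.0, "wz": 0.0}]
4 end [600.5  12.  151.9] 1.0
[ 0.986  0.    -0.169]
```

Emit:
step_arm(increments=[{"dx":0.91,"dy":-0.01,"dz":-0.19,"wx":0.02,"wy":0.0,"wz":0.1},{"dx":0.91,"dy":-0.03,"dz":-0.19,"wx":0.03,"wy":0.01,"wz":0.1},{"dx":0.91,"dy":-0.03,"dz":-0.19,"wx":0.02,"wy":0.0,"wz":0.1},{"dx":0.3,"dy":0.0,"dz":-0.05,"wx":0.0,"wy":0.0,"wz":0.0},{"dx":0,"dy":0,"dz":0,"wx":0,"wy":0,"wz":0}])

```text
time_s: 20.5
eef_pos: [600.7, 12.0, 161.5]
ee_rot: [0.753, 0.112, 0.635, -0.133]
force: [-0.1, 0.4, -3.2]
grip_width: 0.596
grip_force: 76.1
```

Emit:
step_arm(increments=[{"dx":0.2,"dy":0,"dz":-0.035,"wx":0,"wy":0,"wz":0},{"dx":0.15,"dy":0,"dz":-0.025,"wx":0,"wy":0,"wz":0},{"dx":0.1,"dy":0,"dz":-0.02,"wx":0,"wy":0,"wz":0},{"dx":0,"dy":0,"dz":0,"wx":0,"wy":0,"wz":0}])

```text
time_s: 20.9
eef_pos: [600.6, 11.9, 150.9]
ee_rot: [0.753, 0.112, 0.634, -0.133]
force: [0.4, -0.4, -3.0]
grip_width: 0.596
grip_force: 76.1
```

Emit:
step_arm(increments=[{"dx":0.06,"dy":0,"dz":-0.01,"wx":0,"wy":0,"wz":0},{"dx":0.05,"dy":0,"dz":-0.01,"wx":0,"wy":0,"wz":0},{"dx":0,"dy":0,"dz":0,"wx":0,"wy":0,"wz":0}])

```text
time_s: 21.2
eef_pos: [600.5, 11.9, 148.0]
ee_rot: [0.753, 0.112, 0.635, -0.132]
force: [-0.4, -0.1, -3.0]
grip_width: 0.595
grip_force: 76.1
```

Emit:
step_arm(increments=[{"dx":0.04,"dy":0,"dz":-0.01,"wx":0,"wy":0,"wz":0},{"dx":0,"dy":0,"dz":0,"wx":0,"wy":0,"wz":0}])

```text
time_s: 21.4
eef_pos: [600.5, 12.0, 147.2]
ee_rot: [0.753, 0.112, 0.634, -0.132]
force: [-1.2, 0.7, -1.8]
grip_width: 0.592
grip_force: 76.1
```

Emit:
step_arm(increments=[{"dx":0.03,"dy":0,"dz":-0.005,"wx":0,"wy":0,"wz":0},{"dx":0,"dy":0,"dz":0,"wx":0,"wy":0,"wz":0}])

```text
time_s: 21.6
eef_pos: [600.5, 12.0, 146.5]
ee_rot: [0.753, 0.112, 0.634, -0.132]
force: [-0.8, 0.5, -0.8]
grip_width: 0.594
grip_force: 76.1
```

```bash
python3 - <<'E'
from kin import *
from h import *
s=log();p,R,s=pose()
ims=[]
for cam in("side","top"):
    c=eyes.capture(cam);f=c['frame']
    ims.append(cv2.resize(f[80:240,150:330] if cam=="side" else f[60:220,190:370],None,fx=2.2,fy=2.2,interpolation=cv2.INTER_CUBIC))
    for l in("pan","housing_base"):
        for d in eyes.landmark_of(cam,l): print(cam,l,round(d['p'],2),np.round(toworld(c,d['point'])))
cv2.imwrite('pics/c4.png',np.hstack(ims))
E
```

```text
21.6 [-0.069  0.816  2.076  3.418  1.502  1.504] [600.5  12.  146.5] [ 0.753  0.112  0.634 -0.132] [-0.8  0.5 -0.8] 50.7 76.1
side pan 0.65 [624.   4. 120.]
side pan 0.46 [623.   1. 124.]
side housing_base 0.75 [624.   2. 122.]
side housing_base 0.57 [341. 294.  72.]
top pan 0.65 [624.   6. 122.]
top housing_base 0.71 [364.  -7.  65.]
top housing_base 0.56 [622.   1. 123.]
```

View pics/c4.png

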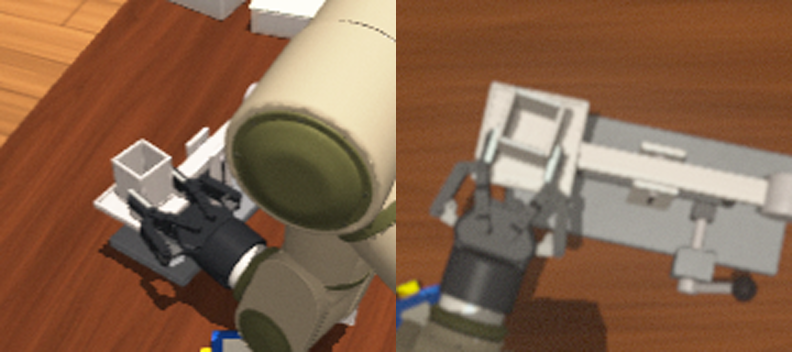

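The casting is upright and inside the rim: in the right half its mouth is around (535,125), on the pan. Settling it and releasing.

Emit:
step_arm(increments=[{"dx":0.03,"dy":0,"dz":-0.005,"wx":0,"wy":0,"wz":0},{"dx":0,"dy":0,"dz":0,"wx":0,"wy":0,"wz":0}])

```text
time_s: 22.1
eef_pos: [600.5, 12.1, 146.2]
ee_rot: [0.754, 0.112, 0.634, -0.132]
force: [-3.8, 2.7, 4.4]
grip_width: 0.591
grip_force: 76.4
```

Emit:
step_arm(increments=[{"dx":0,"dy":0,"dz":0,"wx":0,"wy":0,"wz":0},{"dx":0,"dy":0,"dz":0,"wx":0,"wy":0,"wz":0},{"dx":0,"dy":0,"dz":0,"wx":0,"wy":0,"wz":0},{"dx":0,"dy":0,"dz":0,"wx":0,"wy":0,"wz":0}], fingers=70)

```text
time_s: 22.5
eef_pos: [600.4, 11.8, 145.3]
ee_rot: [0.753, 0.113, 0.635, -0.133]
force: [0.4, -0.2, 0.6]
grip_width: 0.821
grip_force: 0.0
```

Emit:
step_arm(increments=[{"dx":-0.1,"dy":0,"dz":-0.2,"wx":0,"wy":0,"wz":0},{"dx":-0.14,"dy":0,"dz":-0.6,"wx":0,"wy":0,"wz":0},{"dx":-0.2,"dy":0,"dz":-0.8,"wx":0,"wy":0,"wz":0},{"dx":-0.2,"dy":0,"dz":-0.8,"wx":0,"wy":0,"wz":0},{"dx":-0.2,"dy":0,"dz":-0.8,"wx":0,"wy":0,"wz":0}])

```text
time_s: 23.0
eef_pos: [521.9, 40.3, 152.9]
ee_rot: [0.753, 0.113, 0.634, -0.133]
force: [-0.2, 0.1, -0.2]
grip_width: 0.815
grip_force: 0.0
```

```bash
python3 - <<'E'
from kin import *
from h import *
s=log();p,R,s=pose()
for cam in("side","top"):
    c=eyes.capture(cam)
    for l in("pan","housing_base","lever_knob","lever_pivot"):
        for d in eyes.landmark_of(cam,l): print(cam,l,round(d['p'],2),np.round(toworld(c,d['point'])))
E
```

```text
23.0 [0.006 0.78  2.262 3.493 1.648 1.537] [521.9  40.3 152.9] [ 0.753  0.113  0.634 -0.133] [-0.2  0.1 -0.2] 69.6 0.0
side pan 0.93 [625.   3. 118.]
side housing_base 0.65 [621.   3. 121.]
side housing_base 0.63 [342. 298.  70.]
side housing_base 0.53 [445. 117.  -4.]
side housing_base 0.49 [365. -10.  67.]
top pan 0.78 [624.   3. 125.]
top housing_base 0.78 [624.   2. 120.]
top housing_base 0.7 [366.  -7.  68.]
top housing_base 0.5 [344. 297.  69.]
top housing_base 0.24 [ 596. -123.   -2.]
top lever_knob 0.76 [ 471. -204.  101.]
top lever_pivot 0.81 [ 484. -155.   30.]
```

```bash
python3 - <<'E'
from kin import *
p,R,s=pose();q=s["joints"]
yb=np.array([.2126,.9771,0]);pv=np.array([483,-156,32.])
for el in(0,-20,-40):
  for az in (-12.3,):
    Rk=tool(az,el,0)
    for ph in(-.6,0,.6):
        k=pv+85*(np.sin(ph)*yb+np.array([0,0,np.cos(ph)]))
        for x in ik(k-6*Rk[:,2],Rk,q0=q,n=8): print(el,ph,np.round(k),np.round(x,2),"wr",np.round(fk(x)[2][2]))
D=down(-12.3+0)
for x in ik(pv+85*(np.sin(-.6)*yb+np.array([0,0,np.cos(.6)]))+[0,0,6],D): print("down",np.round(x,2))
D=down(-12.3+180)
for x in ik(pv+85*(np.sin(-.6)*yb+np.array([0,0,np.cos(.6)]))+[0,0,6],D): print("down",np.round(x,2))
E
```

```text
0 -0.6 [ 473. -203.  102.] [-0.98  0.83  2.37  2.37  1.62  1.53] wr [ 242. -153.  102.]
0 0 [ 483. -156.  117.] [-0.84  0.79  2.42  2.52  1.62  1.54] wr [ 252. -106.  117.]
0 0.6 [ 493. -109.  102.] [-0.67  0.85  2.42  2.69  1.68  1.52] wr [262. -59. 102.]
-20 -0.6 [ 473. -203.  102.] [-0.95  0.53  2.38  2.34  1.06  1.75] wr [ 256. -156.  183.]
-20 0 [ 483. -156.  117.] [-0.8   0.47  2.41  2.48  1.01  1.74] wr [ 266. -109.  198.]
-20 0.6 [ 493. -109.  102.] [-0.64  0.53  2.42  2.67  1.05  1.66] wr [276. -62. 183.]
-40 -0.6 [ 473. -203.  102.] [-0.86  0.34  2.26  1.97  0.52  2.24] wr [ 296. -164.  254.]
-40 0 [ 483. -156.  117.] [-0.73  0.28  2.28  2.07  0.44  2.25] wr [ 306. -117.  269.]
-40 0.6 [ 493. -109.  102.] [-0.59  0.32  2.3   2.39  0.42  2.03] wr [316. -71. 254.]
down [-0.63  0.46  1.71 -0.    0.97  1.15]
down [-0.63  0.46  1.71 -0.    0.97 -1.99]
```

```bash
python3 - <<'E'
from kin import *
p,R,s=pose();q=s["joints"]
yb=np.array([.2126,.9771,0]);pv=np.array([483,-156,32.])
Rk=tool(-12.3,-20,0);k=pv+85*(np.sin(-.6)*yb+np.array([0,0,np.cos(.6)]))
qa=ik(k-8*Rk[:,2]+[0,0,90],Rk,q0=q,n=8)[0];print(np.round(qa,2))
W=jpath(q,[qa])
for w in W[::4]:print("tip",np.round(w[0]+25*w[1][:,2]),np.round(w[0]),"cam",np.round(w[0]+w[1]@[79,0,-116]))
rows(p,R,W)
E
```

```text
[-0.95  0.22  2.36  2.14  0.85  2.07]
tip [562.  10. 167.] [538.  17. 164.] cam [440.  53.  70.]
tip [571. -89. 199.] [546. -86. 199.] cam [430. -58. 125.]
tip [ 518. -175.  193.] [ 494. -171.  199.] cam [ 364. -145.  153.]
[{"dx": -0.29, "dy": -0.64, "dz": 0.93, "wx": -0.41, "wy": 0.32, "wz": 0.56}, {"dx": -0.46, "dy": -0.93, "dz": 0.86, "wx": -0.47, "wy": 0.42, "wz": 0.49}, {"dx": -0.46, "dy": -0.93, "dz": 0.45, "wx": -0.37, "wy": 0.43, "wz": 0.25}, {"dx": -0.4, "dy": -0.93, "dz": 0.15, "wx": -0.26, "wy": 0.45, "wz": 0.09}, {"dx": -0.32, "dy": -0.94, "dz": -0.06, "wx": -0.15, "wy": 0.49, "wz": -0.04}]
[{"dx": -0.21, "dy": -0.91, "dz": -0.24, "wx": -0.05, "wy": 0.5, "wz": -0.11}, {"dx": -0.09, "dy": -0.91, "dz": -0.35, "wx": 0.04, "wy": 0.52, "wz": -0.16}, {"dx": 0.01, "dy": -0.91, "dz": -0.44, "wx": 0.13, "wy": 0.54, "wz": -0.19}, {"dx": 0.11, "dy": -0.96, "dz": -0.52, "wx": 0.21, "wy": 0.57, "wz": -0.23}, {"dx": 0.22, "dy": -0.94, "dz": -0.54, "wx": 0.28, "wy": 0.57, "wz": -0.22}]
[{"dx": 0.15, "dy": -0.46, "dz": -0.27, "wx": 0.16, "wy": 0.28, "wz": -0.11}]
11 end [ 465.4 -201.3  194.8] 1.0
```

```bash
python3 - <<'E'
from kin import *
p,R,s=pose();q=s["joints"]
yb=np.array([.2126,.9771,0]);pv=np.array([483,-156,32.])
Rk=tool(-12.3,-20,0);k=pv+85*(np.sin(-.6)*yb+np.array([0,0,np.cos(.6)]))
rows(p,R,[(k-8*Rk[:,2]+[0,0,80],Rk)],smax=23)
E
```

```text
[{"dx": -0.1, "dy": -0.9, "dz": 0.12, "wx": -0.12, "wy": 0.45, "wz": -0.01}, {"dx": -0.1, "dy": -0.89, "dz": 0.11, "wx": -0.12, "wy": 0.45, "wz": -0.01}, {"dx": -0.11, "dy": -0.9, "dz": 0.09, "wx": -0.11, "wy": 0.45, "wz": -0.02}, {"dx": -0.11, "dy": -0.9, "dz": 0.07, "wx": -0.12, "wy": 0.45, "wz": -0.01}, {"dx": -0.11, "dy": -0.9, "dz": 0.06, "wx": -0.12, "wy": 0.45, "wz": -0.01}]
[{"dx": -0.11, "dy": -0.9, "dz": 0.04, "wx": -0.12, "wy": 0.45, "wz": -0.01}, {"dx": -0.12, "dy": -0.91, "dz": 0.02, "wx": -0.12, "wy": 0.46, "wz": -0.01}, {"dx": -0.11, "dy": -0.9, "dz": 0.01, "wx": -0.11, "wy": 0.45, "wz": -0.01}, {"dx": -0.11, "dy": -0.9, "dz": -0.01, "wx": -0.12, "wy": 0.45, "wz": -0.02}, {"dx": -0.11, "dy": -0.9, "dz": -0.03, "wx": -0.12, "wy": 0.45, "wz": -0.01}]
[{"dx": -0.11, "dy": -0.91, "dz": -0.04, "wx": -0.12, "wy": 0.45, "wz": -0.01}]
11 end [ 465.4 -201.4  185. ] 1.0
```

Emit:
step_arm(increments=[{"dx":-0.1,"dy":-0.9,"dz":0.12,"wx":-0.12,"wy":0.45,"wz":-0.01},{"dx":-0.1,"dy":-0.89,"dz":0.11,"wx":-0.12,"wy":0.45,"wz":-0.01},{"dx":-0.11,"dy":-0.9,"dz":0.09,"wx":-0.11,"wy":0.45,"wz":-0.02},{"dx":-0.11,"dy":-0.9,"dz":0.07,"wx":-0.12,"wy":0.45,"wz":-0.01},{"dx":-0.11,"dy":-0.9,"dz":0.06,"wx":-0.12,"wy":0.45,"wz":-0.01}])

```text
time_s: 24.0
eef_pos: [496.5, -70.4, 167.2]
ee_rot: [0.675, 0.102, 0.723, -0.101]
force: [1.5, 0.7, 0.4]
grip_width: 0.82
grip_force: 0.0
```

Emit:
step_arm(increments=[{"dx":-0.11,"dy":-0.9,"dz":0.04,"wx":-0.12,"wy":0.45,"wz":-0.01},{"dx":-0.12,"dy":-0.91,"dz":0.02,"wx":-0.12,"wy":0.46,"wz":-0.01},{"dx":-0.11,"dy":-0.9,"dz":0.01,"wx":-0.11,"wy":0.45,"wz":-0.01},{"dx":-0.11,"dy":-0.9,"dz":-0.01,"wx":-0.12,"wy":0.45,"wz":-0.02},{"dx":-0.11,"dy":-0.9,"dz":-0.03,"wx":-0.12,"wy":0.45,"wz":-0.01}])

```text
time_s: 24.5
eef_pos: [469.8, -180.4, 182.1]
ee_rot: [0.588, 0.09, 0.801, -0.069]
force: [-0.1, -0.5, 0.1]
grip_width: 0.821
grip_force: 0.0
```

Emit:
step_arm(increments=[{"dx":-0.11,"dy":-0.91,"dz":-0.04,"wx":-0.12,"wy":0.45,"wz":-0.01},{"dx":0,"dy":0,"dz":0,"wx":0,"wy":0,"wz":0}], fingers=62)

```text
time_s: 24.7
eef_pos: [465.1, -204.4, 186.7]
ee_rot: [0.571, 0.088, 0.814, -0.064]
force: [0.9, -0.2, 0.4]
grip_width: 0.728
grip_force: 0.0
```

```bash
python3 - <<'E'
from kin import *
from h import *
s=log();p,R,s=pose();Rk=tool(-12.3,-20,0)
print("ang err",np.round(np.degrees(Ro.from_matrix(R.T@Rk).as_rotvec()),1))
for cam in("side","wrist"):
    c=eyes.capture(cam);cv2.imwrite(f'pics/{cam}5.png',c['frame'])
    if cam=="wrist": c=wcam(c,s)
    for l in("lever_knob","lever_pivot"):
        for d in eyes.landmark_of(cam,l):
            w=toworld(c,d['point']);print(cam,l,round(d['p'],2),np.round(w),np.round(R.T@(w-p)))
E
```

```text
24.7 [-0.955  0.245  2.363  2.164  0.867  2.032] [ 465.1 -204.4  186.7] [ 0.571  0.088  0.814 -0.064] [ 0.9 -0.2  0.4] 62.1 0.0
ang err [-0.2  0.1  0.1]
side lever_knob 0.58 [ 474. -202.  102.] [77.  5. 37.]
side lever_pivot 0.81 [ 480. -159.   28.] [147.  48.  58.]
wrist lever_knob 0.7 [ 475. -208.  101.] [77. -2. 39.]
```

View pics/side5.png

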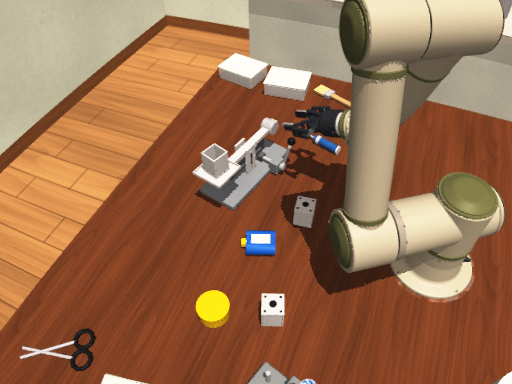

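The casting stands mouth-up in the pan at px (214,160). The gripper is above the knob at (291,141). Straddling the knob next.

Emit:
step_arm(increments=[{"dx":0.77,"dy":0.02,"dz":0.31,"wx":0,"wy":0,"wz":0},{"dx":0.77,"dy":0.02,"dz":0.31,"wx":0,"wy":0,"wz":0},{"dx":0.77,"dy":0.02,"dz":0.31,"wx":0,"wy":0,"wz":0},{"dx":0.77,"dy":0,"dz":0.31,"wx":0,"wy":0,"wz":0},{"dx":0,"dy":0,"dz":0,"wx":0,"wy":0,"wz":0}])

```text
time_s: 25.5
eef_pos: [467.9, -199.2, 99.5]
ee_rot: [0.569, 0.088, 0.816, -0.059]
force: [0.1, 1.3, 0.3]
grip_width: 0.727
grip_force: 0.0
```

```bash
python3 - <<'E'
from kin import *
from h import *
s=log();p,R,s=pose();print(np.round(R,3).tolist())
c=wcam(eyes.capture("wrist"),s)
for d in eyes.landmark_of("wrist","lever_knob"):
    w=toworld(c,d['point']);print(round(d['p'],2),np.round(w),np.round(R.T@(w-p)))
yb=np.array([.2126,.9771,0]);print("yb in tool",R.T@yb,"up",R.T@[0,0,1])
E
```

```text
25.5 [-0.939  0.548  2.378  2.346  1.06   1.738] [ 467.9 -199.2   99.5] [ 0.569  0.088  0.816 -0.059] [0.1 1.3 0.3] 62.1 0.0
[[-0.338, 0.212, 0.917], [0.077, 0.977, -0.198], [-0.938, 0.003, -0.346]]
0.86 [ 472. -202.   98.] [ 0. -2.  5.]
yb in tool [0.00293796 0.9999554  0.00193073] up [-0.93804762  0.00342507 -0.34648945]
```

Emit:
step_arm(increments=[{"dx":-0.15,"dy":0.4,"dz":-0.05,"wx":0,"wy":0,"wz":0},{"dx":0,"dy":0.3,"dz":0,"wx":0,"wy":0,"wz":0},{"dx":-0.25,"dy":0.48,"dz":-0.09,"wx":0,"wy":0,"wz":0},{"dx":-0.17,"dy":0.48,"dz":-0.06,"wx":0,"wy":0,"wz":0},{"dx":-0.1,"dy":0.48,"dz":-0.04,"wx":0,"wy":0,"wz":0}])

```text
time_s: 26.1
eef_pos: [480.3, -148.0, 121.9]
ee_rot: [0.572, 0.087, 0.813, -0.063]
force: [0.4, -5.0, 3.6]
grip_width: 0.726
grip_force: 1.9
```

Emit:
step_arm(increments=[{"dx":-0.03,"dy":0.48,"dz":-0.01,"wx":0,"wy":0,"wz":0},{"dx":0.03,"dy":0.48,"dz":0.01,"wx":0,"wy":0,"wz":0},{"dx":0.1,"dy":0.48,"dz":0.04,"wx":0,"wy":0,"wz":0},{"dx":0.17,"dy":0.48,"dz":0.06,"wx":0,"wy":0,"wz":0}])

```text
time_s: 26.5
eef_pos: [490.3, -100.5, 114.2]
ee_rot: [0.572, 0.087, 0.814, -0.062]
force: [0.0, -3.5, 2.3]
grip_width: 0.725
grip_force: 1.4
```

```bash
python3 - <<'E'
from kin import *
from h import *
s=log();p,R,s=pose()
c=wcam(eyes.capture("wrist"),s)
for d in eyes.landmark_of("wrist","lever_knob"):
    w=toworld(c,d['point']);print(round(d['p'],2),np.round(w),np.round(R.T@(w-p)))
c=eyes.capture("side")
for l in ("housing_base","pan"):
    for d in eyes.landmark_of("side",l):
        print(l,round(d['p'],2),np.round(toworld(c,d['point'])))
print(np.round(R.T@s["force"],1))
E
```

```text
26.5 [-0.615  0.491  2.422  2.697  1.017  1.673] [ 490.3 -100.5  114.2] [ 0.572  0.087  0.814 -0.062] [ 0.  -3.5  2.3] 61.9 1.4
0.62 [ 491. -122.  106.] [  6. -21.   8.]
housing_base 0.92 [623.   4. 109.]
housing_base 0.9 [340. 295.  76.]
housing_base 0.74 [361. -11.  67.]
pan 0.67 [623.   5. 104.]
[-2.5 -3.4 -0.1]
```

Emit:
step_arm(increments=[{"dx":0.2,"dy":0.35,"dz":0.08,"wx":0,"wy":0,"wz":0},{"dx":0,"dy":0,"dz":0,"wx":0,"wy":0,"wz":0}])

```text
time_s: 26.95
eef_pos: [491.8, -92.5, 107.1]
ee_rot: [0.57, 0.087, 0.815, -0.061]
force: [0.4, -0.9, 0.1]
grip_width: 0.726
grip_force: 0.0
```

Emit:
step_arm(increments=[{"dx":0.06,"dy":0.15,"dz":0.02,"wx":0,"wy":0,"wz":0},{"dx":0,"dy":0,"dz":0,"wx":0,"wy":0,"wz":0}])

```text
time_s: 27.15
eef_pos: [492.6, -91.8, 106.8]
ee_rot: [0.571, 0.091, 0.813, -0.064]
force: [-13.1, -13.4, 8.5]
grip_width: 0.726
grip_force: 8.2
```

Emit:
step_arm(increments=[{"dx":0.03,"dy":0.12,"dz":0.01,"wx":0,"wy":0,"wz":0},{"dx":0,"dy":0,"dz":0,"wx":0,"wy":0,"wz":0}])

```text
time_s: 27.35
eef_pos: [493.1, -91.4, 106.8]
ee_rot: [0.572, 0.094, 0.812, -0.066]
force: [-22.8, -27.4, 14.2]
grip_width: 0.725
grip_force: 15.9
```

The lever is at its stop. Backing off and letting the pan rest.

Emit:
step_arm(increments=[{"dx":0,"dy":-0.3,"dz":0,"wx":0,"wy":0,"wz":0},{"dx":0,"dy":-0.5,"dz":0,"wx":0,"wy":0,"wz":0},{"dx":0,"dy":0,"dz":0,"wx":0,"wy":0,"wz":0},{"dx":0,"dy":0,"dz":0,"wx":0,"wy":0,"wz":0},{"dx":0,"dy":0,"dz":0,"wx":0,"wy":0,"wz":0}])

```text
time_s: 27.85
eef_pos: [489.0, -105.1, 104.8]
ee_rot: [0.57, 0.087, 0.815, -0.061]
force: [-1.0, 0.0, -0.8]
grip_width: 0.73
grip_force: 0.0
```

Emit:
step_arm(increments=[{"dx":0,"dy":0,"dz":0,"wx":0,"wy":0,"wz":0},{"dx":0,"dy":0,"dz":0,"wx":0,"wy":0,"wz":0},{"dx":0,"dy":0,"dz":0,"wx":0,"wy":0,"wz":0},{"dx":0,"dy":0,"dz":0,"wx":0,"wy":0,"wz":0},{"dx":0,"dy":0,"dz":0,"wx":0,"wy":0,"wz":0}])

```text
time_s: 28.35
eef_pos: [489.0, -105.5, 104.8]
ee_rot: [0.57, 0.087, 0.815, -0.061]
force: [0.0, 0.7, -0.3]
grip_width: 0.723
grip_force: 0.0
```

Emit:
step_arm(increments=[{"dx":0,"dy":0,"dz":0,"wx":0,"wy":0,"wz":0},{"dx":0,"dy":0,"dz":0,"wx":0,"wy":0,"wz":0},{"dx":0,"dy":0,"dz":0,"wx":0,"wy":0,"wz":0},{"dx":0,"dy":0,"dz":0,"wx":0,"wy":0,"wz":0},{"dx":0,"dy":0,"dz":0,"wx":0,"wy":0,"wz":0}])

```text
time_s: 28.85
eef_pos: [489.0, -105.6, 104.8]
ee_rot: [0.57, 0.088, 0.815, -0.061]
force: [0.2, -0.5, 0.6]
grip_width: 0.727
grip_force: 0.0
```

Emit:
step_arm(increments=[{"dx":0,"dy":0,"dz":0,"wx":0,"wy":0,"wz":0},{"dx":0,"dy":0,"dz":0,"wx":0,"wy":0,"wz":0},{"dx":0,"dy":0,"dz":0,"wx":0,"wy":0,"wz":0},{"dx":0,"dy":0,"dz":0,"wx":0,"wy":0,"wz":0},{"dx":0,"dy":0,"dz":0,"wx":0,"wy":0,"wz":0}])

```text
time_s: 29.35
eef_pos: [489.0, -105.6, 104.8]
ee_rot: [0.57, 0.088, 0.815, -0.061]
force: [0.5, 0.7, -0.1]
grip_width: 0.727
grip_force: 0.0
```

```bash
python3 - <<'E'
from kin import *
from h import *
s=log();p,R,s=pose();ims=[]
c=wcam(eyes.capture("wrist"),s)
for d in eyes.landmark_of("wrist","lever_knob"):
    w=toworld(c,d['point']);print(round(d['p'],2),np.round(w),np.round(R.T@(w-p)))
for cam in("side","top"):
    c=eyes.capture(cam);f=c['frame']
    ims.append(cv2.resize(f[80:240,170:350] if cam=="side" else f[60:220,210:390],None,fx=2.2,fy=2.2,interpolation=cv2.INTER_CUBIC))
    for l in ("housing_base","pan","lever_knob"):
      for d in eyes.landmark_of(cam,l): print(cam,l,round(d['p'],2),np.round(toworld(c,d['point'])))
cv2.imwrite("pics/c6.png",np.hstack(ims))
E
```

```text
29.35 [-0.633  0.525  2.421  2.683  1.043  1.663] [ 489.  -105.6  104.8] [ 0.57   0.088  0.815 -0.061] [ 0.5  0.7 -0.1] 62.1 0.0
0.91 [ 496. -110.  100.] [ 2. -3.  8.]
side housing_base 0.97 [340. 295.  73.]
side housing_base 0.96 [361. -11.  70.]
side housing_base 0.65 [622.   0. 109.]
side pan 0.63 [623.   4. 107.]
side lever_knob 0.49 [ 496. -111.  105.]
top housing_base 0.94 [621.   4. 110.]
top housing_base 0.88 [365.  -9.  65.]
top housing_base 0.74 [345. 296.  69.]
top housing_base 0.49 [ 592. -121.   -2.]
top pan 0.9 [622.   9. 110.]
top lever_knob 0.53 [ 493. -109.   98.]
```

View pics/c6.png

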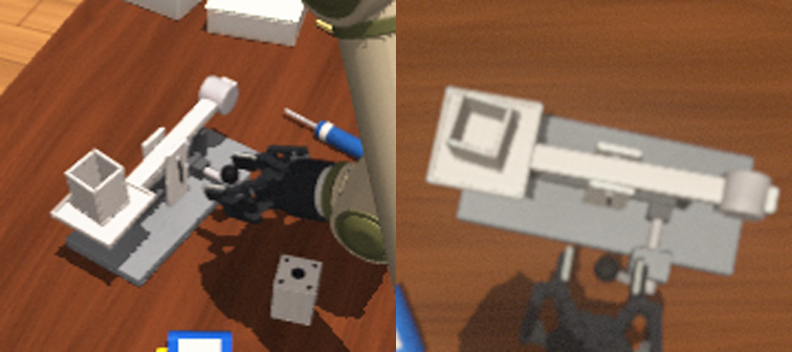

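The beam has tilted with the pan about 13 mm lower. The casting stays in the pan, and the knob is straddled at (607,268) in the right half. Bringing the lever back.

Emit:
step_arm(increments=[{"dx":0,"dy":-0.4,"dz":0,"wx":0,"wy":0,"wz":0},{"dx":0,"dy":-0.4,"dz":0,"wx":0,"wy":0,"wz":0},{"dx":-0.25,"dy":-0.46,"dz":-0.09,"wx":0,"wy":0,"wz":0},{"dx":-0.17,"dy":-0.46,"dz":-0.06,"wx":0,"wy":0,"wz":0},{"dx":-0.1,"dy":-0.46,"dz":-0.04,"wx":0,"wy":0,"wz":0}])

```text
time_s: 30.35
eef_pos: [477.5, -158.1, 119.3]
ee_rot: [0.571, 0.086, 0.814, -0.06]
force: [0.4, 6.4, 3.6]
grip_width: 0.726
grip_force: 2.9
```

Emit:
step_arm(increments=[{"dx":-0.03,"dy":-0.46,"dz":-0.01,"wx":0,"wy":0,"wz":0},{"dx":0.03,"dy":-0.46,"dz":0.01,"wx":0,"wy":0,"wz":0},{"dx":0.1,"dy":-0.46,"dz":0.04,"wx":0,"wy":0,"wz":0},{"dx":0.17,"dy":-0.46,"dz":0.06,"wx":0,"wy":0,"wz":0},{"dx":0.2,"dy":-0.35,"dz":0.08,"wx":0,"wy":0,"wz":0}])

```text
time_s: 30.85
eef_pos: [466.0, -212.5, 106.2]
ee_rot: [0.57, 0.087, 0.814, -0.061]
force: [-0.8, 4.4, 2.5]
grip_width: 0.727
grip_force: 1.9
```

Emit:
step_arm(increments=[{"dx":0.05,"dy":-0.12,"dz":0.02,"wx":0,"wy":0,"wz":0},{"dx":0,"dy":0,"dz":0,"wx":0,"wy":0,"wz":0}])

```text
time_s: 31.05
eef_pos: [465.3, -215.6, 104.4]
ee_rot: [0.57, 0.088, 0.815, -0.061]
force: [0.5, 0.5, 0.5]
grip_width: 0.728
grip_force: 0.2
```

Emit:
step_arm(increments=[{"dx":0.04,"dy":-0.16,"dz":0.015,"wx":0,"wy":0,"wz":0},{"dx":0,"dy":0,"dz":0,"wx":0,"wy":0,"wz":0}])

```text
time_s: 31.25
eef_pos: [464.6, -219.0, 103.5]
ee_rot: [0.57, 0.087, 0.815, -0.061]
force: [1.0, 2.6, -1.1]
grip_width: 0.724
grip_force: 1.2
```

Emit:
step_arm(increments=[{"dx":0,"dy":-0.12,"dz":0,"wx":0,"wy":0,"wz":0},{"dx":0,"dy":0,"dz":0,"wx":0,"wy":0,"wz":0}])

```text
time_s: 31.45
eef_pos: [463.9, -221.6, 103.6]
ee_rot: [0.57, 0.087, 0.815, -0.061]
force: [1.4, 4.2, 1.2]
grip_width: 0.729
grip_force: 2.2
```

Emit:
step_arm(increments=[{"dx":0,"dy":-0.12,"dz":0,"wx":0,"wy":0,"wz":0},{"dx":0,"dy":0,"dz":0,"wx":0,"wy":0,"wz":0}])

```text
time_s: 31.65
eef_pos: [463.7, -222.2, 103.6]
ee_rot: [0.57, 0.085, 0.815, -0.059]
force: [10.5, 16.4, 2.6]
grip_width: 0.724
grip_force: 8.4
```

Emit:
step_arm(increments=[{"dx":0,"dy":-0.1,"dz":0,"wx":0,"wy":0,"wz":0},{"dx":0,"dy":0,"dz":0,"wx":0,"wy":0,"wz":0}])

```text
time_s: 31.85
eef_pos: [463.6, -222.6, 103.5]
ee_rot: [0.571, 0.083, 0.815, -0.057]
force: [18.5, 25.7, 1.0]
grip_width: 0.729
grip_force: 13.8
```

At the stop. Backing off to centre and lifting away.

Emit:
step_arm(increments=[{"dx":0,"dy":0.4,"dz":0,"wx":0,"wy":0,"wz":0},{"dx":0,"dy":0.42,"dz":0,"wx":0,"wy":0,"wz":0},{"dx":0,"dy":0,"dz":0,"wx":0,"wy":0,"wz":0},{"dx":-0.7,"dy":0,"dz":-0.26,"wx":0,"wy":0,"wz":0},{"dx":-0.8,"dy":0,"dz":-0.3,"wx":0,"wy":0,"wz":0}])

```text
time_s: 32.35
eef_pos: [466.6, -208.0, 143.6]
ee_rot: [0.569, 0.088, 0.815, -0.061]
force: [-0.2, 0.3, 0.1]
grip_width: 0.726
grip_force: 0.0
```

Emit:
step_arm(increments=[{"dx":-0.8,"dy":0,"dz":-0.3,"wx":0,"wy":0,"wz":0},{"dx":-0.8,"dy":0,"dz":-0.3,"wx":0,"wy":0,"wz":0},{"dx":-0.8,"dy":0,"dz":-0.3,"wx":0,"wy":0,"wz":0},{"dx":0,"dy":0,"dz":0,"wx":0,"wy":0,"wz":0}])

```text
time_s: 32.75
eef_pos: [466.5, -208.4, 210.5]
ee_rot: [0.572, 0.087, 0.813, -0.063]
force: [-0.2, -0.7, 0.2]
grip_width: 0.729
grip_force: 0.0
```

```bash
python3 - <<'E'
from kin import *
from h import *
s=log();ims=[]
for cam in("side","top"):
    c=eyes.capture(cam);f=c['frame']
    ims.append(cv2.resize(f[80:240,170:350] if cam=="side" else f[60:220,210:390],None,fx=2.2,fy=2.2,interpolation=cv2.INTER_CUBIC))
    for l in ("housing_base","pan","lever_knob","battery_pack","tin","hex_driver"):
      for d in eyes.landmark_of(cam,l):
        if d['p']>.4: print(cam,l,round(d['p'],2),np.round(toworld(c,d['point'])))
cv2.imwrite("pics/c7.png",np.hstack(ims))
E
```

```text
32.75 [-0.961  0.177  2.338  2.087  0.823  2.139] [ 466.5 -208.4  210.5] [ 0.572  0.087  0.813 -0.063] [-0.2 -0.7  0.2] 62.2 0.0
side housing_base 0.94 [339. 297.  69.]
side housing_base 0.78 [622.   2. 121.]
side housing_base 0.73 [361. -10.  68.]
side lever_knob 0.73 [624.   2. 120.]
side lever_knob 0.61 [ 473. -204.  104.]
side battery_pack 0.87 [445. 119.  -4.]
side tin 0.65 [485. 344.   1.]
side hex_driver 0.78 [ 419. -341.    2.]
side hex_driver 0.44 [ 480. -160.   26.]
top housing_base 0.88 [624.   4. 121.]
top housing_base 0.82 [343. 297.  68.]
top housing_base 0.82 [365.  -7.  72.]
top pan 0.87 [625.   7. 121.]
top lever_knob 0.67 [ 472. -206.   98.]
top battery_pack 0.74 [ 418. -340.    1.]
top battery_pack 0.63 [447. 123.  -2.]
top tin 0.8 [474. 347.   5.]
```

View pics/c7.png

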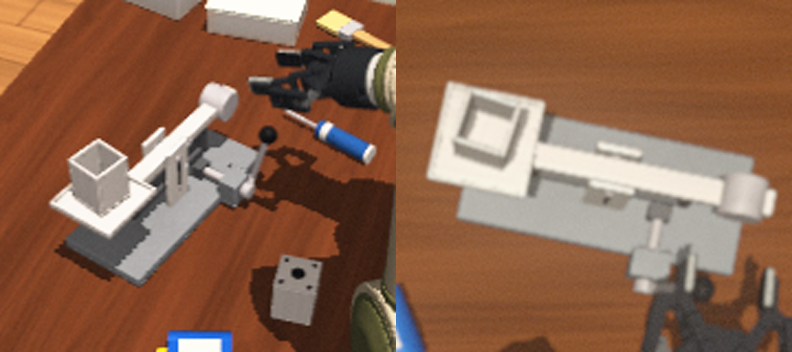

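The pan is level again at about 121 mm with the casting mouth-up in it, left half around (98,185). The lever is back at its start, with the knob at (268,134), and the gripper is clear.

```bash
python3 -c "
from rig import finish_job
print(finish_job())"
```

```text
the job is handed in; nothing more can be done
None
```

The casting was stood mouth-up in the pan and weighed, the beam is arrested level again with it still in the pan, and the job was handed in at about 33 s; no verdict came back.

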